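# Open the snap-latched water filter and take out its cassette

### The arm

A 6-joint arm with a two-finger parallel gripper is mounted at the origin on a cart in front of the work surface, level with it; the furniture and walls round the work are solid. World frame = base frame: x ahead of the robot, y to its left, z up, the work surface at z = 0. Lengths are in mm, angles in rad, forces in N, time in s.
With the tool pointing down it reaches from about 350 to 875 mm from the base axis. Payload 4.2 kg.
Tool frame: the origin (TCP) lies on the mounting face of the last link; the fingertips stand 173 mm ahead of it and the grasp point (between the pads) lies grip_point_offset ahead of it (grip_point_offset is the distance from the TCP to the grasp point, in mm); z points along the fingers, y is the line along which they close (so a half turn about z gives the same grasp; the last joint's range is limited). The gripper opens to 85 mm and grips with 20 to 120 N. Pads are 22 mm wide; open, the fingers measure 114 mm over their backs; the gripper's body (76 mm by 85 mm) begins 54 mm behind the grasp point. The pads swing forward as they close: fully open they stand 13 mm farther back than shut.
Start: joints at [1.384, 0.385, 0.008, 0, -1.194, -0.259], TCP at [269.454, 563.91, 404.712] pointing down, gripper open.
Joint ranges: [-3.14, 3.14], [-1.21, 2.06], [-1.07, 1.41], [-3.16, 2.05], [-2.99, -0.16], [-3.1, 3.1]. Speed limits (rad/s): [2.79, 2.79, 3.14, 3.14, 3.14, 3.14].

### API

Orientations are given as a unit quaternion [x, y, z, w].
In Python, from bench import read_state, get_image, job_done, recognise, place_of, grip_point_offset gives the robot as it stands. The module is installed in compiled form; this text tells all that it offers.
- The arm moves only by the tool carry_out, never from a script. Its arguments are lists of equal length, an entry for each row: "slide": the shift along the tool's x, y, z in m, a list of three; "roll": the turn about the tool's z in degrees; "claw": the finger opening in m, from 0 to 0.0854. A call has 1 to 8 rows; each row is the pose to reach, as a shift and turn from the pose commanded when the call began, along the tool's axes at that moment; what a row does not reach only later rows make up. A row lasts 1/8 s, in which the tool goes at most 62.5 mm and 10.7 degrees, less where a joint would pass 70% of its speed; a pose out of reach is approached as far as the arm can. A call with a gripper value outside its range is refused whole. The fingers move at their own pace and stop on an object; the grip force is fixed at half the most. Time passes only in rows, so rows that repeat a pose let the fingers close. It gives the time, the measured TCP pose, the force, the opening and the grip force at its end, in the units of the state.
- read_state(): the state, without advancing time (a new reading comes with each control period).
- get_image(name): name is "side" or "top" or "wrist"; returns a dict with "img" (384x512x3 uint8, red, green, blue), "z_map" (384x512 float32, mm along the optical axis (not along the pixel's ray), 0 where there is no reading), "mtx" (3x3 intrinsics, pixels), "world_from_camera" (4x4, takes a point from camera to world coordinates); the wrist camera has in their place "T_tool_cam" (4x4, takes a point from camera to tool coordinates, whose origin is the TCP and whose axes are the flange's). Camera axes: x right, y up, looking along -z (the intrinsics and any distortion apply to the point x, -y, -z); pixel columns grow to the right and rows downward; lengths in mm; the calibration is good to about 2 mm. A picture is of the moment at which its call begins: read the wrist's pose just before it.
- job_done(): hands the job in; it is judged then, once.
Trained networks look in a picture, given as the dict that the camera call returned (one of the last four; its "shot" number tells which), for a name from the list of things; names that differ only in an ending like _2 or _b are one class to them, and where a whole thing is asked for, a point or a joint stands for the part that bears it (a point fixed in the world has none). Each returns a list of dicts, best first, with "conf" (0 to 1); they miss things now and then, are a little off and sometimes report something else, mostly with a low value. They report only what shows in the picture. A call takes as long as a camera call.
- recognise(picture, thing): "at" ([column, row] in pixels, amid what is visible of it).
- place_of(picture, thing): "at" ([column, row] in pixels: a listed point, or the origin of a listed thing).
The state is a dict: "clock": time; "joints": joint angles; "joint_vel": joint speeds; "joint_efforts": joint torques, N m; "position": TCP position; "ee_rot": TCP orientation; "contact_force": force on the tool from outside, world axes, zero at the start; "wrist_torque": the same for the moment, N m; "gripper_width": finger opening in mm; "grasp_force": force on a finger pad.
Only numpy, scipy, OpenCV 4.12 (cv2) and the standard library are available. Lean on these libraries where they do the work, as an engineer would, in place of code of your own. Each camera call takes 0.05 s, during which the arm holds its last target. There are 200 camera calls.

### The job

The coffee line's water filter cassette is due for rinsing. Press the sprung snap tab on the front of the filter housing inward and, while it is pressed, lift the cover free of its latch by the tab's lip and swing it fully back so that it stays standing open; press and lift by feel, firmly but never hard, because the plastic latch cracks under force. Then lift the white cassette out by its grip fin and set it down gently, upright and flat in the dark tray, and leave it there without disturbing the mug, the salt and pepper shakers or the tin.

Things in the scene. Friction and masses are not known exactly. Their poses are not given: they have to be found in the camera images.
- filter_housing: White water filter housing fixed to the worktop, 172 (its x) x 124 (y) x 80 mm high, under a grey hinged cover (closed: 82 to 92 mm high, front edge x = -86). Origin: centre of its underside; x points from the black snap tab (robot side) to the hinge. Side walls 6 mm, 112 mm between them, tops at 80 mm. Over 25 N from the robot on housing, cover or tab cracks the latch.
- tab_face (a point): NOMINAL point on the ribbed front face of the black snap tab, part of the cover: upright thumb plate 56 mm wide, 46 to 80 mm above the worktop; this point is at its mid-width, 60 mm up, housing x = -102. A screw-set latch plate shifts the real face up to 6 mm in or out of here, unmeasured: find it by touch. Press it along housing +x with closed fingers tilted 30-45 deg, pointing forward and down.
- tab_lip (a point): NOMINAL lower front edge of the tab's lip (74 to 80 mm above the worktop), which juts 7 mm from the thumb plate toward the robot over its full width; it shifts with the tab. Fingertips pushing the plate about 57 mm up fit under it and lift the cover; the lip moves in a circle about the hinge. Once past 0.1 rad, back off 10 mm outward: the tab springs out and only the lip carries.
- catch (a point): NOMINAL place of the tab's catch inside, under hooked steel lugs of the latch plate. From first touch the tab must go 11 mm in to clear them; rubber stop at 12 mm. Spring: 5 to 7 N at first touch, 7 to 9 N at the stop, then about 10 N per mm more. Pressed less, the cover rises only 0.02 rad and the loaded catch binds: let it down, press on. Keep pressing until the cover is past 0.1 rad.
- hinge (a point): Middle of the cover's hinge axis, which runs along housing y at x = +80 mm, 78 mm above the worktop; 182 mm behind the tab's face.
- cover (a joint): Hinge angle of the grey cover in rad: 0 closed, grows as its tab side rises, end stop 1.95. Hinge friction 0.16 N m holds it from falling shut or open wherever it is left. Fully back means above 1.5.
- filter: White filter cassette, loose, 96 x 92 x 46 mm, 0.2 to 0.32 kg, with a grip fin on the middle of its top: 44 mm long (its x), 12 mm thick (its y), 46 to 64 mm above the underside. Origin: centre of its underside. In the housing its underside is 12 mm above the worktop, 2 to 4 mm play; lifts straight up. Take the fin from above across its thickness, fingers opened 50 to 65 mm.
- tray: Dark shallow metal baking tray, loose, 201 (its x) x 261 (its y) x 31 mm outside, flat floor 162 x 222 mm and 4 mm above the worktop. Origin: centre of its underside. It lies with its long side roughly along the robot's x.
- mug: Cream mug with handle, 93 mm high, bystander near the back; leave it alone.
- salt: Glass salt shaker with grey top, 44 mm thick, 90 mm high, bystander standing between housing and tray; leave it alone. Origin: centre of its underside.
- pepper: Glass pepper shaker with grey top, 44 mm thick, 90 mm high, bystander behind the salt; leave it alone. Origin: centre of its underside.
- tin: Small tin, 57 mm thick, 72 mm high, bystander at the far left; leave it alone. Origin: centre of its underside.

How it is judged:
By the outcome, as a careful person would: the job done as asked, in the order asked, and still so for the second after the job is handed in, with the robot touching nothing.
It also fails if it takes over 64 s, if anything falls off the work surface, if the arm or the gripper's body presses on something with over 40 N, if the wrist force passes 120 N, or if a joint passes its speed limit or range.

## Working session

There is one attempt and no reset: what is moved stays moved. The work goes in short steps, Python scripts to look and compute and a tool call to move; the robot and the scene stay as the last step left them, time stands still between calls to the robot, and variables do not carry over. Pictures are saved under pics/ and viewed, at most 10 in all, crops included, and the job is handed in when it is done.

Besides the shell and the picture viewer there is one more tool, called after ">>>" as name(argument=value, ...), one argument or row to a line, values as JSON. carry_out: Moves the arm, as the interface text tells. Its arguments: {"type":"object","properties":{"slide":{"type":"array"},"roll":{"type":"array"},"claw":{"type":"array"}},"required":["slide","roll","claw"]}

```bash
mkdir -p pics; cat > h.py <<'E'
import numpy as np, cv2
from bench import *
from scipy.spatial.transform import Rotation as R
np.set_printoptions(precision=2,suppress=True)
def pose():
    s=read_state(); T=np.eye(4); T[:3,:3]=R.from_quat(s["ee_rot"]).as_matrix(); T[:3,3]=s["position"]; return T
def shot(n):
    P=pose(); d=get_image(n); d["W"]=np.array(d["world_from_camera"]) if n!="wrist" else P@np.array(d["T_tool_cam"]); return d
def ray(d,px):
    K=np.array(d["mtx"]); v=np.array([(px[0]-K[0,2])/K[0,0],-(px[1]-K[1,2])/K[1,1],-1]); W=d["W"]
    return W[:3,3],W[:3,:3]@v
def onplane(d,px,z):
    o,v=ray(d,px); return o+v*(z-o[2])/v[2]
def cloud(d):
    K=np.array(d["mtx"]); z=d["z_map"]; r,c=np.indices(z.shape)
    p=np.stack([(c-K[0,2])/K[0,0]*z,-(r-K[1,2])/K[1,1]*z,-z],-1)
    return p@d["W"][:3,:3].T+d["W"][:3,3]
E
cat > a.py <<'E'
from h import *
print(grip_point_offset() if callable(grip_point_offset) else grip_point_offset, read_state())
Z={"filter_housing":0,"tab_face":60,"tab_lip":74,"hinge":78,"tray":0,"mug":0,"salt":0,"pepper":0,"tin":0}
for n in ["top","side"]:
    d=shot(n); print(n,[k for k in d],d.get("dist"))
    cv2.imwrite(f"pics/{n}0.png",d["img"][:,:,::-1])
    for t,z in Z.items():
        for q in place_of(d,t)[:2]: print(t,q["at"],q["conf"],onplane(d,q["at"],z))
E
python3 a.py
```

```text
154.70000000000002 {'clock': 0.0, 'joints': array([ 1.38,  0.39,  0.01, -0.  , -1.19, -0.26]), 'joint_vel': array([-0., -0., -0.,  0.,  0.,  0.]), 'joint_efforts': array([ -0.  , -39.23,  18.84,   4.19,  -0.  ,  -0.  ]), 'position': array([269.35, 563.74, 403.63]), 'ee_rot': array([ 0.98, -0.22, -0.  ,  0.  ]), 'contact_force': array([-0.15,  0.33,  0.16]), 'wrist_torque': array([ 0.01, -0.04, -0.04]), 'grasp_force': 0.0, 'gripper_width': 85.42627629173062}
top ['img', 'z_map', 'mtx', 'world_from_camera', 'shot', 'W'] None
filter_housing [353.6, 222.7] 0.56 [ 587.83 -151.29    0.  ]
tab_face [363.0, 263.0] 0.56 [ 488.01 -152.9    60.  ]
tab_lip [364.9, 271.9] 0.98 [ 468.19 -152.25   74.  ]
tab_lip [299.3, 176.8] 0.65 [697.7   -6.38  74.  ]
hinge [354.2, 221.8] 0.71 [ 585.77 -132.46   78.  ]
hinge [363.6, 188.9] 0.58 [ 664.24 -159.26   78.  ]
tray [219.3, 221.5] 0.85 [598.   196.61   0.  ]
tray [295.7, 177.4] 0.71 [710.04  -5.36   0.  ]
mug [293.7, 147.2] 0.6 [791.77  -2.75   0.  ]
salt [292.3, 195.9] 0.48 [661.09   5.16   0.  ]
pepper [297.1, 177.9] 0.76 [708.63  -9.     0.  ]
tin [134.5, 184.1] 0.69 [700.94 419.21   0.  ]
tin [366.8, 273.7] 0.45 [ 457.6  -177.89    0.  ]
side ['img', 'z_map', 'mtx', 'world_from_camera', 'shot', 'W'] None
filter_housing [282.8, 172.9] 0.96 [ 576.46 -168.97    0.  ]
tab_face [309.9, 163.1] 0.82 [ 484.32 -148.24   60.  ]
tab_lip [315.7, 160.2] 0.81 [ 466.06 -146.11   74.  ]
hinge [256.5, 150.5] 0.95 [ 672.07 -171.24   78.  ]
tray [260.3, 241.4] 0.93 [589.06 208.8    0.  ]
mug [212.3, 188.9] 0.74 [791.52 -19.71   0.  ]
mug [299.6, 160.2] 0.52 [ 526.38 -276.23    0.  ]
salt [253.5, 194.6] 0.51 [651.42 -12.06   0.  ]
pepper [237.0, 192.4] 0.62 [706.62 -14.6    0.  ]
pepper [306.8, 159.1] 0.57 [ 500.33 -290.33    0.  ]
tin [193.1, 296.5] 0.77 [704.13 422.57   0.  ]
```

View pics/top0.png

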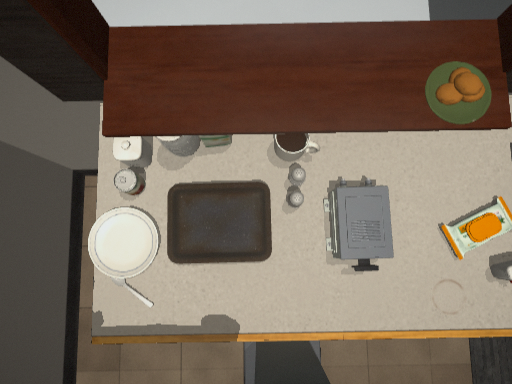

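View pics/side0.png

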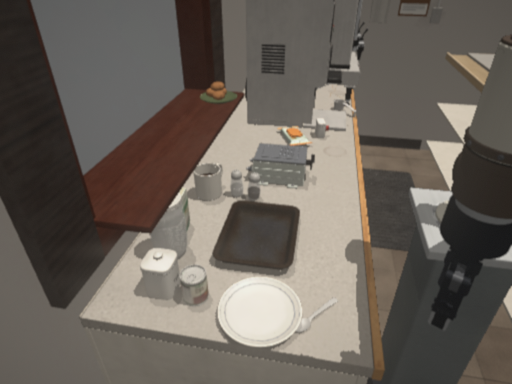

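```bash
cat > b.py <<'E'
from h import *
d=shot("top"); p=cloud(d).reshape(-1,3)
x,y,z=p.T
def rect(m,name):
    q=p[m][:,:2].astype(np.float32); r=cv2.minAreaRect(q); print(name,m.sum(),r, np.median(p[m],0))
rect((z>83)&(z<102)&(x>440)&(x<720)&(y<-50)&(y>-270),"cover")
rect((z>20)&(z<45)&(x>420)&(x<740)&(y<340)&(y>60),"trayrim")
rect((z>60)&(z<110)&(x>620)&(x<690)&(y<40)&(y>-40),"salt")
rect((z>60)&(z<110)&(x>690)&(x<750)&(y<40)&(y>-40),"pepper")
E
python3 b.py
```

```text
cover 3821 ((586.641845703125, -153.16336059570312), (171.21807861328125, 124.80867767333984), 0.7346632480621338) [ 584.24 -152.08   90.17]
trayrim 2155 ((596.6923828125, 195.55665588378906), (201.2535858154297, 262.10565185546875), 0.36618945002555847) [594.97 199.97  28.53]
salt 175 ((660.3877563476562, 2.8260421752929688), (32.313724517822266, 59.03317642211914), 88.86491394042969) [646.69   2.55  84.41]
pepper 159 ((706.3499755859375, -4.182613372802734), (31.621885299682617, 30.524700164794922), 88.91948699951172) [704.09  -2.14  84.53]
```

The top view shows the tray at about (219,221), the closed grey housing at (362,222) with its black tab at (366,265), and the shakers at (296,173) and (295,198). The side view agrees. The moves offer no tilt, so I'll check the room overhead before trying how the arm behaves at its reach limit.

```bash
cat > c.py <<'E'
from h import *
d=shot("top"); p=cloud(d)
for r in (40,80,120,140): print(r,[p[r,c] for c in (150,300,360)])
m=(p[...,2]>87)&(p[...,2]<95)&(p[...,0]>440)&(p[...,0]<720)&(p[...,1]<-50)&(p[...,1]>-270)
q=p[m]
# edge lines: left/right boundary per x bins, front per y bins
b=[(x,q[abs(q[:,0]-x)<4][:,1].max(),q[abs(q[:,0]-x)<4][:,1].min()) for x in range(520,660,10)]
b=np.array(b); print(np.polyfit(b[:,0],b[:,1],1),np.polyfit(b[:,0],b[:,2],1),b.mean(0))
f=[]
for y in range(-200,-105,8):
    s=q[abs(q[:,1]-y)<4]; s=s[s[:,0]>490]; f.append((y,s[:,0].min(),s[:,0].max()))
f=np.array(f);print(f)
m=(p[...,2]>40)&(p[...,0]>440)&(p[...,0]<499)&(p[...,1]<-50)&(p[...,1]>-270)
print(p[m].min(0),p[m].max(0),p[m])
E
python3 c.py
```

```text
40 [array([988.87, 325.58, 191.73]), array([981.37,  -4.87, 191.96]), array([ 981.26, -138.19,  187.2 ])]
80 [array([896.32, 324.09, 191.09]), array([888.15,  -1.48, 193.35]), array([ 886.13, -131.66,  191.62])]
120 [array([805.37, 321.81, 193.14]), array([799.09,   1.41, 191.53]), array([ 796.33, -126.65,  191.59])]
140 [array([819.34, 380.28,   0.89]), array([795.19, -13.61,  54.51]), array([ 808.28, -180.67,   -1.81])]
[  0.01 -99.33] [   0.02 -224.23] [ 585.    -91.68 -213.84]
[[-200.    502.21  671.34]
 [-192.    502.37  669.03]
 [-184.    502.55  668.98]
 [-176.    502.63  669.28]
 [-168.    502.81  669.48]
 [-160.    503.08  669.7 ]
 [-152.    503.09  669.81]
 [-144.    501.07  670.13]
 [-136.    501.15  670.22]
 [-128.    501.32  670.16]
 [-120.    501.57  668.22]
 [-112.    501.6   668.33]]
[ 472.66 -181.94   51.44] [ 497.86 -126.05   82.27] [[ 497.62 -141.8    58.84]
 [ 497.82 -142.77   64.1 ]
 [ 497.83 -144.77   65.48]
 [ 497.86 -146.68   67.16]
 [ 497.7  -149.77   64.59]
 [ 497.65 -152.16   64.54]
 [ 497.54 -154.91   63.24]
 [ 497.56 -156.87   64.7 ]
 [ 497.58 -158.83   6
[... 4841 characters left out ...]
 475.15 -153.9    78.56]
 [ 474.99 -156.69   76.98]
 [ 475.14 -158.23   79.68]
 [ 475.28 -159.79   82.27]
 [ 474.89 -163.54   77.49]
 [ 474.92 -165.53   78.64]
 [ 474.75 -168.37   76.96]
 [ 474.85 -170.09   78.95]
 [ 474.8  -172.45   78.88]
 [ 474.66 -175.18   77.58]
 [ 474.89 -176.34   81.3 ]
 [ 474.59 -179.76   77.85]
 [ 474.64 -181.65   79.24]
 [ 473.42 -127.94   79.31]
 [ 473.28 -130.61   77.99]
 [ 473.21 -132.99   77.8 ]
 [ 473.1  -135.58   76.83]
 [ 473.09 -137.79   77.32]
 [ 473.15 -139.73   78.75]
 [ 472.88 -142.87   75.81]
 [ 473.08 -144.32   79.01]
 [ 472.69 -147.91   74.49]
 [ 473.01 -148.88   79.34]
 [ 472.98 -151.16   79.53]
 [ 472.66 -154.5    76.01]
 [ 472.81 -156.08   78.61]]
```

>>> carry_out(
  slide=[
    [0.05,0,-0.02],
    [0.1,0.03,-0.04],
    [0.1,0.06,-0.06],
    [0.1,0.1,-0.06],
  ],
  roll=[-7,-14,-21,-25.4],
  claw=[0,0,0,0],
)

```text
clock: 1.6
position: [317.1, 429.8, 466.3]
ee_rot: [1.0, -0.001, 0.001, -0.002]
contact_force: [-0.8, 0.5, 0.7]
gripper_width: 12.3
grasp_force: 0.0
```

Housing centre is about (587,-153), yaw about 0.5°, tab mid y about -154, lip front about x=473. Next I'll centre the arm and reach out past the limit, to see whether the arm tilts there.

>>> carry_out(
  slide=[
    [0.04,0.06,0],
    [0.08,0.12,0],
    [0.12,0.18,0],
    [0.16,0.24,0],
    [0.2,0.3,0],
    [0.24,0.36,0],
    [0.28,0.42,0],
    [0.33,0.43,0],
  ],
  roll=[0,0,0,0,0,0,0,0],
  claw=[0,0,0,0,0,0,0,0],
)

```text
clock: 2.6
position: [608.5, 25.9, 465.7]
ee_rot: [1.0, -0.002, 0.001, -0.0]
contact_force: [0.5, 1.3, 0.2]
gripper_width: -0.1
grasp_force: 0.0
```

>>> carry_out(
  slide=[
    [0.06,0,0],
    [0.12,0,0],
    [0.18,0,0],
    [0.24,0,0],
    [0.3,0,0],
    [0.36,0,0],
    [0.4,0,0],
    [0.45,0,0],
  ],
  roll=[0,0,0,0,0,0,0,0],
  claw=[0,0,0,0,0,0,0,0],
)

```text
clock: 3.6
position: [921.3, 25.1, 428.1]
ee_rot: [1.0, -0.001, 0.021, 0.001]
contact_force: [-0.1, 0.1, 2.4]
gripper_width: -0.3
grasp_force: 0.0
```

```bash
python3 -c "
from h import *
s=read_state();print(s['joints'],s['position'],s['ee_rot'],pose()[:3,2])"
```

```text
[ 0.2   1.09  1.41  0.01 -1.84  1.37] [921.28  25.08 428.15] [ 1.   -0.    0.02  0.  ] [ 0.04 -0.   -1.  ]
```

>>> carry_out(
  slide=[
    [0.06,0,-0.02],
    [0.12,0,-0.04],
    [0.18,0,-0.06],
    [0.24,0,-0.08],
  ],
  roll=[0,0,0,0],
  claw=[0,0,0,0],
)

```text
clock: 4.1
position: [925.8, 22.4, 430.6]
ee_rot: [0.999, -0.001, 0.042, 0.001]
contact_force: [-1.3, 0.7, 0.2]
gripper_width: 0.2
grasp_force: 0.0
```

```bash
python3 -c "
from h import *
s=read_state();print(s['joints'],s['position'],s['ee_rot'],pose()[:3,2])"
```

```text
[ 0.2   1.09  1.41  0.02 -1.8   1.37] [925.78  22.39 430.65] [ 1.   -0.    0.04  0.  ] [ 0.08 -0.   -1.  ]
```

>>> carry_out(
  slide=[
    [-0.06,0,0],
    [-0.12,0,0],
    [-0.18,0,0],
    [-0.24,0,0],
  ],
  roll=[0,0,0,0],
  claw=[0,0,0,0],
)

```text
clock: 4.6
position: [746.5, 23.5, 417.1]
ee_rot: [0.999, -0.001, 0.044, 0.001]
contact_force: [-0.1, -0.1, 1.1]
gripper_width: -0.2
grasp_force: 0.0
```

```bash
python3 -c "
from h import *
s=read_state();print(s['joints'],s['position'],s['ee_rot'],pose()[:3,2])"
```

```text
[ 0.25  0.57  0.34  0.02 -1.25  1.31] [746.49  23.52 417.06] [ 1.   -0.    0.04  0.  ] [ 0.09 -0.   -1.  ]
```

At the reach limit the arm does tilt, and the commanded pose keeps it. I'll build up the forward tilt there with short calls.

>>> carry_out(
  slide=[
    [0.06,0,0],
    [0.12,0,0],
    [0.18,0,0],
    [0.24,0,-0.018],
  ],
  roll=[0,0,0,0],
  claw=[0,0,0,0],
)

```text
clock: 5.1
position: [927.6, 23.1, 435.1]
ee_rot: [0.998, -0.001, 0.057, 0.001]
contact_force: [1.0, 3.1, 2.9]
gripper_width: -0.3
grasp_force: 0.0
```

>>> carry_out(
  slide=[
    [0.058,0,-0.015],
  ],
  roll=[0],
  claw=[0],
)

```text
clock: 5.22
position: [935.5, 22.7, 421.3]
ee_rot: [0.998, -0.001, 0.065, 0.002]
contact_force: [-0.4, 0.3, -2.6]
gripper_width: 0.1
grasp_force: 0.0
```

>>> carry_out(
  slide=[
    [0.058,0,-0.015],
  ],
  roll=[0],
  claw=[0],
)

```text
clock: 5.35
position: [936.6, 21.3, 437.6]
ee_rot: [0.996, -0.001, 0.094, 0.003]
contact_force: [-0.7, 0.1, 1.8]
gripper_width: 0.1
grasp_force: 0.0
```

>>> carry_out(
  slide=[
    [0.5,0,-0.1],
  ],
  roll=[0],
  claw=[0],
)

```text
clock: 5.48
position: [940.0, 20.4, 443.6]
ee_rot: [0.993, -0.001, 0.116, 0.003]
contact_force: [-0.2, 0.7, 0.1]
gripper_width: 0.0
grasp_force: 0.0
```

```bash
python3 -c "
from h import *
s=read_state();print(s['joints'],s['position'],s['ee_rot'],pose()[:3,2])"
```

```text
[ 0.2   1.09  1.41  0.05 -1.67  1.38] [940.    20.42 443.64] [ 0.99 -0.    0.12  0.  ] [ 0.23 -0.01 -0.97]
```

>>> carry_out(
  slide=[
    [0.062,0,-0.008],
  ],
  roll=[0],
  claw=[0],
)

```text
clock: 5.6
position: [945.3, 19.8, 444.4]
ee_rot: [0.991, -0.001, 0.136, 0.004]
contact_force: [0.4, -0.7, -0.2]
gripper_width: -0.4
grasp_force: 0.0
```

>>> carry_out(
  slide=[
    [0.062,0,-0.005],
  ],
  roll=[0],
  claw=[0],
)

```text
clock: 5.72
position: [951.2, 19.2, 443.5]
ee_rot: [0.988, -0.001, 0.156, 0.005]
contact_force: [-0.3, -0.1, -0.2]
gripper_width: 0.1
grasp_force: 0.0
```

>>> carry_out(
  slide=[
    [0.062,0,-0.002],
  ],
  roll=[0],
  claw=[0],
)

```text
clock: 5.85
position: [957.3, 18.6, 442.1]
ee_rot: [0.984, -0.001, 0.175, 0.005]
contact_force: [0.6, 0.0, -0.5]
gripper_width: 0.3
grasp_force: 0.0
```

>>> carry_out(
  slide=[
    [0.062,0,0],
  ],
  roll=[0],
  claw=[0],
)

```text
clock: 5.98
position: [963.4, 18.1, 440.8]
ee_rot: [0.981, -0.001, 0.195, 0.006]
contact_force: [-0.1, -1.1, 0.1]
gripper_width: 0.2
grasp_force: 0.0
```

>>> carry_out(
  slide=[
    [0.062,0,0.003],
  ],
  roll=[0],
  claw=[0],
)

```text
clock: 6.1
position: [969.6, 17.6, 439.3]
ee_rot: [0.977, -0.001, 0.214, 0.007]
contact_force: [-0.7, -0.2, 0.1]
gripper_width: -0.3
grasp_force: 0.0
```

>>> carry_out(
  slide=[
    [0.062,0,0.005],
  ],
  roll=[0],
  claw=[0],
)

```text
clock: 6.22
position: [975.6, 17.2, 437.9]
ee_rot: [0.972, -0.001, 0.233, 0.008]
contact_force: [-0.0, -0.2, 0.0]
gripper_width: -0.1
grasp_force: 0.0
```

>>> carry_out(
  slide=[
    [0.062,0,0.008],
  ],
  roll=[0],
  claw=[0],
)

```text
clock: 6.35
position: [981.8, 16.8, 436.2]
ee_rot: [0.967, -0.001, 0.253, 0.008]
contact_force: [0.5, 0.5, -1.0]
gripper_width: 0.3
grasp_force: 0.0
```

```bash
python3 -c "
from h import *
s=read_state();print(s['joints'],s['position'],s['ee_rot']);print(pose())"
```

```text
[ 0.19  1.12  1.41  0.11 -1.36  1.38] [981.84  16.8  436.23] [ 0.97 -0.    0.25  0.01]
[[  0.87  -0.01   0.49 981.84]
 [  0.    -1.    -0.02  16.8 ]
 [  0.49   0.02  -0.87 436.23]
 [  0.     0.     0.     1.  ]]
```

>>> carry_out(
  slide=[
    [-0.05,0.016,-0.017],
    [-0.1,0.032,-0.034],
    [-0.15,0.05,-0.05],
    [-0.2,0.067,-0.067],
    [-0.25,0.083,-0.083],
    [-0.3,0.1,-0.1],
    [-0.35,0.115,-0.117],
    [-0.4,0.13,-0.134],
  ],
  roll=[0,0,0,0,0,0,0,0],
  claw=[0,0,0,0,0,0,0,0],
)

```text
clock: 7.35
position: [584.6, -106.3, 367.0]
ee_rot: [0.967, -0.001, 0.255, 0.008]
contact_force: [-0.2, 0.4, -0.0]
gripper_width: 0.3
grasp_force: 0.0
```

```bash
cat > rec.py <<'E'
from h import *
s=read_state();np.set_printoptions(precision=4,suppress=True)
print(s['clock'],s['joints'],s['position'],s['ee_rot'],s['contact_force']);print(pose())
open('log.txt','a').write(repr([list(map(float,s['joints'])),list(map(float,s['position'])),list(map(float,s['ee_rot']))])+"\n")
E
python3 rec.py
```

```text
7.35 [ 0.1034  0.2769 -0.3567  0.1625 -0.4295  1.3353] [ 584.5841 -106.294   366.9845] [ 0.9668 -0.0009  0.2553  0.0083] [-0.1803  0.45   -0.0115]
[[   0.8696   -0.0059    0.4937  584.5841]
 [   0.0026   -0.9999   -0.0165 -106.294 ]
 [   0.4937    0.0156   -0.8695  366.9845]
 [   0.        0.        0.        1.    ]]
```

>>> carry_out(
  slide=[
    [-0.05,0.015,-0.017],
    [-0.1,0.03,-0.034],
    [-0.14,0.045,-0.05],
  ],
  roll=[0,0,0],
  claw=[0,0,0],
)

```text
clock: 7.72
position: [437.7, -150.6, 342.9]
ee_rot: [0.967, -0.001, 0.255, 0.009]
contact_force: [0.1, 0.1, 0.6]
gripper_width: 0.0
grasp_force: 0.0
```

```bash
python3 rec.py
```

```text
7.725 [ 0.0282  0.0879 -0.6512  0.1007 -0.3187  1.4538] [ 437.715  -150.6349  342.9293] [ 0.967  -0.0007  0.2547  0.0089] [0.1132 0.1282 0.5936]
[[   0.8702   -0.0059    0.4926  437.715 ]
 [   0.0031   -0.9998   -0.0176 -150.6349]
 [   0.4926    0.0169   -0.8701  342.9293]
 [   0.        0.        0.        1.    ]]
```

>>> carry_out(
  slide=[
    [-0.045,0,-0.002],
    [-0.09,0,0.006],
    [-0.112,0,0.046],
    [-0.124,0.001,0.088],
    [-0.124,0.001,0.088],
  ],
  roll=[0,0,0,0,0],
  claw=[0,0,0,0,0],
)

```text
clock: 8.35
position: [371.8, -175.1, 208.5]
ee_rot: [0.966, 0.005, 0.257, -0.009]
contact_force: [-1.0, -0.8, -0.3]
gripper_width: 0.0
grasp_force: 0.0
```

```bash
python3 rec.py
```

```text
8.35 [-0.1368  0.2639 -0.6604 -0.5812 -0.1595  2.2702] [ 371.7729 -175.0734  208.5105] [ 0.9664  0.0049  0.2567 -0.0089] [-0.9762 -0.7904 -0.303 ]
[[   0.8681    0.014     0.4961  371.7729]
 [   0.0048   -0.9998    0.0197 -175.0734]
 [   0.4963   -0.0147   -0.868   208.5105]
 [   0.        0.        0.        1.    ]]
```

>>> carry_out(
  slide=[
    [-0.004,-0.011,0.007],
    [-0.004,-0.021,0.007],
    [-0.004,-0.021,0.007],
  ],
  roll=[0,0,0],
  claw=[0,0,0],
)

```text
clock: 8.72
position: [368.3, -161.7, 198.6]
ee_rot: [0.967, 0.006, 0.254, -0.017]
contact_force: [-0.6, -0.6, -0.5]
gripper_width: 0.1
grasp_force: 0.0
```

```bash
python3 rec.py
```

```text
8.725 [-0.123   0.2758 -0.6619 -0.6501 -0.1595  2.3262] [ 368.2858 -161.6683  198.6453] [ 0.9671  0.0065  0.2536 -0.017 ] [-0.5705 -0.6043 -0.4568]
[[   0.8713    0.0212    0.4904  368.2858]
 [   0.0039   -0.9993    0.0362 -161.6683]
 [   0.4908   -0.0297   -0.8708  198.6453]
 [   0.        0.        0.        1.    ]]
```

>>> carry_out(
  slide=[
    [0.005,0,0.001],
    [0.01,0,0.002],
    [0.01,0,0.002],
  ],
  roll=[0,0,0],
  claw=[0,0,0],
)

```text
clock: 9.1
position: [377.1, -162.0, 199.3]
ee_rot: [0.968, 0.006, 0.25, -0.018]
contact_force: [0.3, -0.7, -0.4]
gripper_width: -0.1
grasp_force: 0.0
```

>>> carry_out(
  slide=[
    [0.0025,0,0.0015],
  ],
  roll=[0],
  claw=[0],
)

```text
clock: 9.22
position: [379.5, -162.0, 198.8]
ee_rot: [0.968, 0.006, 0.25, -0.018]
contact_force: [0.3, -0.2, 0.7]
gripper_width: -0.1
grasp_force: 0.0
```

>>> carry_out(
  slide=[
    [0.002,0,0.001],
  ],
  roll=[0],
  claw=[0],
)

```text
clock: 9.35
position: [381.9, -162.2, 198.8]
ee_rot: [0.968, 0.006, 0.25, -0.018]
contact_force: [0.7, 0.4, -0.1]
gripper_width: 0.2
grasp_force: 0.0
```

```bash
python3 rec.py
```

```text
9.35 [-0.1069  0.2915 -0.649  -0.6023 -0.1595  2.2629] [ 381.8714 -162.1733  198.841 ] [ 0.9682  0.0057  0.2496 -0.0185] [ 0.6567  0.393  -0.0597]
[[   0.8753    0.0202    0.4831  381.8714]
 [   0.0018   -0.9993    0.0387 -162.1733]
 [   0.4835   -0.033    -0.8747  198.841 ]
 [   0.        0.        0.        1.    ]]
```

>>> carry_out(
  slide=[
    [0.002,0,0.001],
  ],
  roll=[0],
  claw=[0],
)

```text
clock: 9.48
position: [384.1, -162.3, 199.0]
ee_rot: [0.968, 0.006, 0.25, -0.019]
contact_force: [0.2, -0.0, -0.8]
gripper_width: 0.0
grasp_force: 0.0
```

>>> carry_out(
  slide=[
    [0.002,0,0.001],
  ],
  roll=[0],
  claw=[0],
)

```text
clock: 9.6
position: [386.3, -162.3, 199.1]
ee_rot: [0.968, 0.006, 0.25, -0.019]
contact_force: [-0.9, 0.0, 0.4]
gripper_width: -0.1
grasp_force: 0.0
```

>>> carry_out(
  slide=[
    [0.002,0,0.001],
  ],
  roll=[0],
  claw=[0],
)

```text
clock: 9.72
position: [387.9, -162.3, 199.0]
ee_rot: [0.968, 0.006, 0.249, -0.019]
contact_force: [-6.7, -0.8, 4.2]
gripper_width: 0.1
grasp_force: 2.6
```

>>> carry_out(
  slide=[
    [0.002,0,0.001],
  ],
  roll=[0],
  claw=[0],
)

```text
clock: 9.85
position: [389.5, -162.3, 199.0]
ee_rot: [0.968, 0.006, 0.249, -0.019]
contact_force: [-4.8, -1.7, 4.5]
gripper_width: -0.3
grasp_force: 2.7
```

>>> carry_out(
  slide=[
    [0.002,0,0.001],
    [0.004,0,0.002],
  ],
  roll=[0,0],
  claw=[0,0],
)

```text
clock: 10.1
position: [393.6, -162.4, 199.1]
ee_rot: [0.969, 0.006, 0.248, -0.02]
contact_force: [-5.7, -0.4, 4.7]
gripper_width: 0.2
grasp_force: 3.0
```

>>> carry_out(
  slide=[
    [0.002,0,0.001],
    [0.003,0,0.0015],
  ],
  roll=[0,0],
  claw=[0,0],
)

```text
clock: 10.35
position: [396.7, -162.4, 199.1]
ee_rot: [0.969, 0.006, 0.248, -0.02]
contact_force: [-6.9, -0.4, 4.0]
gripper_width: -0.2
grasp_force: 3.2
```

```bash
python3 rec.py
```

```text
10.35 [-0.0947  0.3079 -0.6305 -0.5662 -0.1615  2.2154] [ 396.6961 -162.3999  199.1022] [ 0.9686  0.0056  0.2479 -0.0198] [-6.8606 -0.3937  3.9999]
[[   0.8771    0.0206    0.4799  396.6961]
 [   0.001    -0.9992    0.041  -162.3999]
 [   0.4804   -0.0355   -0.8763  199.1022]
 [   0.        0.        0.        1.    ]]
```

>>> carry_out(
  slide=[
    [0.001,0,0.0005],
  ],
  roll=[0],
  claw=[0],
)

```text
clock: 10.48
position: [397.7, -162.4, 199.1]
ee_rot: [0.969, 0.006, 0.248, -0.02]
contact_force: [-6.8, -0.9, 3.6]
gripper_width: 0.2
grasp_force: 3.3
```

>>> carry_out(
  slide=[
    [0.001,0,0.0005],
  ],
  roll=[0],
  claw=[0],
)

```text
clock: 10.6
position: [398.7, -162.4, 199.1]
ee_rot: [0.969, 0.006, 0.248, -0.02]
contact_force: [-6.5, -1.0, 3.9]
gripper_width: -0.2
grasp_force: 3.4
```

>>> carry_out(
  slide=[
    [0.0005,0,0.0003],
  ],
  roll=[0],
  claw=[0],
)

```text
clock: 10.72
position: [399.3, -162.4, 199.1]
ee_rot: [0.969, 0.006, 0.248, -0.02]
contact_force: [-6.4, -0.9, 4.7]
gripper_width: 0.0
grasp_force: 3.4
```

>>> carry_out(
  slide=[
    [0.0005,0,0.0003],
  ],
  roll=[0],
  claw=[0],
)

```text
clock: 10.85
position: [399.9, -162.4, 199.1]
ee_rot: [0.969, 0.006, 0.248, -0.02]
contact_force: [-6.8, -0.8, 4.8]
gripper_width: 0.3
grasp_force: 3.5
```

>>> carry_out(
  slide=[
    [0.0005,0,0.0003],
  ],
  roll=[0],
  claw=[0],
)

```text
clock: 10.98
position: [400.4, -162.4, 199.1]
ee_rot: [0.969, 0.006, 0.248, -0.02]
contact_force: [-6.8, -0.7, 4.4]
gripper_width: -0.1
grasp_force: 3.7
```

>>> carry_out(
  slide=[
    [0.0006,0,0.0003],
  ],
  roll=[0],
  claw=[0],
)

```text
clock: 11.1
position: [400.8, -162.4, 199.0]
ee_rot: [0.969, 0.006, 0.247, -0.02]
contact_force: [-9.4, -0.1, 7.5]
gripper_width: -0.1
grasp_force: 4.6
```

>>> carry_out(
  slide=[
    [0.0006,0,0.0003],
  ],
  roll=[0],
  claw=[0],
)

```text
clock: 11.22
position: [401.1, -162.5, 199.0]
ee_rot: [0.969, 0.005, 0.247, -0.02]
contact_force: [-10.9, -1.2, 7.6]
gripper_width: 0.4
grasp_force: 5.3
```

```bash
python3 rec.py; python3 - <<'E'
from h import *
d=shot("wrist"); cv2.imwrite("pics/w1.png",d["img"][:,:,::-1])
E
```

```text
11.225 [-0.0914  0.3131 -0.625  -0.5552 -0.1626  2.2012] [ 401.0545 -162.4562  199.0302] [ 0.9688  0.0055  0.247  -0.0202] [-10.8874  -1.1573   7.6446]
[[   0.8779    0.0206    0.4784  401.0545]
 [   0.0006   -0.9991    0.0419 -162.4562]
 [   0.4788   -0.0365   -0.8772  199.0302]
 [   0.        0.        0.        1.    ]]
```

View pics/w1.png

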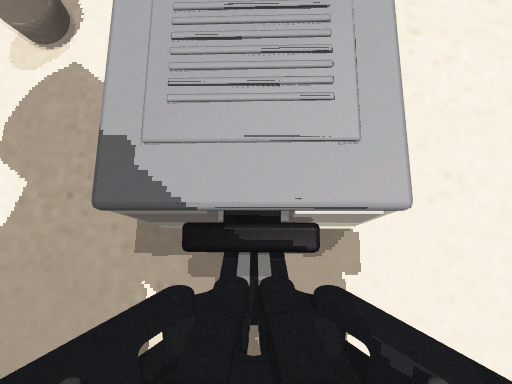

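The picture shows the closed fingers tucked under the lip, mid-tab at (252,250), and the rubber stop has been felt. I'll lift while holding the press.

>>> carry_out(
  slide=[
    [0.001,0,-0.0018],
    [0.0019,0,-0.0035],
  ],
  roll=[0,0],
  claw=[0,0],
)

```text
clock: 11.52
position: [400.0, -162.5, 201.7]
ee_rot: [0.969, 0.005, 0.245, -0.021]
contact_force: [-7.5, -3.8, -3.6]
gripper_width: -0.4
grasp_force: 3.4
```

>>> carry_out(
  slide=[
    [0.001,0,-0.0018],
    [0.0019,0,-0.0035],
  ],
  roll=[0,0],
  claw=[0,0],
)

```text
clock: 11.78
position: [399.9, -162.6, 205.4]
ee_rot: [0.969, 0.005, 0.244, -0.021]
contact_force: [-6.5, -2.2, -2.9]
gripper_width: -0.2
grasp_force: 3.4
```

```bash
python3 rec.py
```

```text
11.775 [-0.0819  0.2983 -0.6368 -0.5106 -0.1675  2.1473] [ 399.8791 -162.5628  205.4178] [ 0.9695  0.005   0.2443 -0.0209] [-6.4578 -2.2377 -2.9051]
[[   0.8806    0.0199    0.4734  399.8791]
 [  -0.0004   -0.9991    0.0429 -162.5628]
 [   0.4739   -0.038    -0.8798  205.4178]
 [   0.        0.        0.        1.    ]]
```

>>> carry_out(
  slide=[
    [0.0015,0,0.0007],
  ],
  roll=[0],
  claw=[0],
)

```text
clock: 11.9
position: [401.4, -162.5, 205.6]
ee_rot: [0.969, 0.005, 0.244, -0.021]
contact_force: [-8.6, -2.6, -3.2]
gripper_width: -0.3
grasp_force: 4.2
```

>>> carry_out(
  slide=[
    [0.0012,0,-0.0015],
    [0.0023,0,-0.0035],
  ],
  roll=[0,0],
  claw=[0,0],
)

```text
clock: 12.15
position: [401.4, -162.6, 209.4]
ee_rot: [0.97, 0.005, 0.243, -0.021]
contact_force: [-8.8, -2.1, -2.3]
gripper_width: 0.1
grasp_force: 3.7
```

```bash
python3 rec.py; python3 - <<'E'
from h import *
d=shot("side"); cv2.imwrite("pics/s1.png",cv2.resize(d["img"][110:210,220:345,::-1],(750,600)))
E
```

```text
12.15 [-0.076   0.2918 -0.6397 -0.4835 -0.1706  2.1148] [ 401.4338 -162.6311  209.3544] [ 0.9697  0.0049  0.2435 -0.021 ] [-8.8089 -2.1191 -2.3391]
[[   0.8814    0.0198    0.472   401.4338]
 [  -0.0007   -0.9991    0.0432 -162.6311]
 [   0.4724   -0.0384   -0.8806  209.3544]
 [   0.        0.        0.        1.    ]]
```

View pics/s1.png

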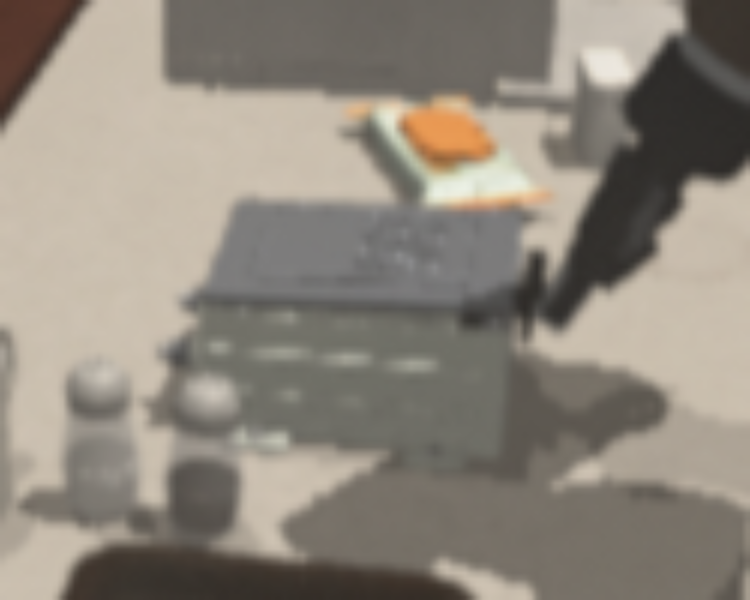

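>>> carry_out(
  slide=[
    [0.0012,0,-0.0016],
    [0.0025,0,-0.0032],
    [0.0038,0,-0.0048],
  ],
  roll=[0,0,0],
  claw=[0,0,0],
)

```text
clock: 12.58
position: [402.5, -162.7, 215.5]
ee_rot: [0.97, 0.005, 0.243, -0.021]
contact_force: [-8.1, -0.6, -2.0]
gripper_width: 0.2
grasp_force: 3.6
```

```bash
python3 rec.py; cat > cov.py <<'E'
from h import *
d=shot("top"); p=cloud(d)
m=(p[...,2]>80)&(p[...,0]>510)&(p[...,0]<660)&(p[...,1]<-170)&(p[...,1]>-205)
q=p[m]; f=np.polyfit(q[:,0],q[:,2],1); print("cover pts",len(q),"angle",-np.arctan(f[0]),"z at 585",np.polyval(f,585))
E
python3 cov.py
```

```text
12.575 [-0.0694  0.28   -0.6442 -0.4505 -0.1754  2.076 ] [ 402.5282 -162.7147  215.465 ] [ 0.9697  0.005   0.2435 -0.0211] [-8.0745 -0.577  -1.9878]
[[   0.8814    0.02      0.472   402.5282]
 [  -0.0005   -0.9991    0.0433 -162.7147]
 [   0.4724   -0.0385   -0.8805  215.465 ]
 [   0.        0.        0.        1.    ]]
cover pts 955 angle 0.08557102535374321 z at 585 97.67141844483425
```

>>> carry_out(
  slide=[
    [0.0021,0,-0.0029],
    [0.0042,0,-0.0057],
    [0.0063,0,-0.0086],
    [0.0084,0,-0.0114],
  ],
  roll=[0,0,0,0],
  claw=[0,0,0,0],
)

```text
clock: 13.12
position: [404.2, -163.0, 229.3]
ee_rot: [0.97, 0.005, 0.243, -0.021]
contact_force: [-8.2, 1.0, -2.1]
gripper_width: 0.0
grasp_force: 3.7
```

```bash
python3 rec.py; python3 cov.py
```

```text
13.125 [-0.0574  0.2529 -0.6528 -0.3819 -0.1906  1.9967] [ 404.2319 -162.9621  229.3474] [ 0.9698  0.0051  0.2429 -0.0213] [-8.2099  0.9884 -2.0989]
[[   0.882     0.0201    0.4709  404.2319]
 [  -0.0005   -0.999     0.0437 -162.9621]
 [   0.4713   -0.0388   -0.8811  229.3474]
 [   0.        0.        0.        1.    ]]
cover pts 966 angle 0.16403836183936346 z at 585 104.53489130408538
```

>>> carry_out(
  slide=[
    [-0.003,0,-0.0015],
    [-0.006,0,-0.0031],
    [-0.0088,0,-0.0047],
  ],
  roll=[0,0,0],
  claw=[0,0,0],
)

```text
clock: 13.55
position: [395.2, -163.1, 230.0]
ee_rot: [0.969, 0.005, 0.245, -0.021]
contact_force: [-5.5, 2.5, 0.4]
gripper_width: 0.0
grasp_force: 3.1
```

```bash
python3 rec.py; python3 cov.py; cat > path.py <<'E'
from h import *
import sys
H=np.array([667.,78.]); P=pose(); Rm=P[:3,:3]
X=np.array([Rm[0,0],Rm[2,0]]); Zt=np.array([Rm[0,2],Rm[2,2]]); tilt=np.arctan2(Rm[0,2],-Rm[2,2])
corner=np.array([P[0,3],P[2,3]])+173*Zt+11*X
def rt(th): return np.array([-np.cos(th),np.sin(th)]),np.array([np.sin(th),np.cos(th)])
print("tilt",np.degrees(tilt),"corner",corner)
for th in map(float,sys.argv[1:]):
    r,t=rt(th); psi=tilt+th
    c=H+186.5*r+(-4-7/np.tan(psi))*t
    d=c-corner
    print(th,"corner",c,"slide",np.array([d@X,d@Zt]))
E
python3 path.py .164 .2 .25 .3 .4 .5 .6 .7 .8
```

```text
13.55 [-0.0619  0.2401 -0.6652 -0.3977 -0.1885  2.017 ] [ 395.2307 -163.0827  229.9552] [ 0.9694  0.0054  0.2447 -0.021 ] [-5.5459  2.515   0.3721]
[[   0.8802    0.0207    0.4742  395.2307]
 [   0.0002   -0.9991    0.0433 -163.0827]
 [   0.4746   -0.038    -0.8794  229.9552]
 [   0.        0.        0.        1.    ]]
cover pts 966 angle 0.1621641117363663 z at 585 104.41368007118984
tilt 28.324197155748198 corner [486.6   83.02]
0.164 corner [480.87  95.57] slide [  0.91 -13.76]
0.2 corner [481.75 102.89] slide [  5.16 -19.78]
0.25 corner [483.43 112.9 ] slide [ 11.38 -27.79]
0.3 corner [485.62 122.72] slide [ 17.97 -35.39]
0.4 corner [491.48 141.77] slide [ 32.16 -49.36]
0.5 corner [499.23 159.91] slide [ 47.6  -61.64]
0.6 corner [508.78 177.02] slide [ 64.12 -72.16]
0.7 corner [520.   192.97] slide [ 81.57 -80.87]
0.8 corner [532.77 207.62] slide [ 99.76 -87.7 ]
```

>>> carry_out(
  slide=[
    [0.002,0,-0.007],
    [0.003,0,-0.014],
    [0.006,0,-0.02],
    [0.009,0,-0.024],
    [0.012,0,-0.028],
    [0.015,0,-0.032],
    [0.018,0,-0.0355],
  ],
  roll=[0,0,0,0,0,0,0],
  claw=[0,0,0,0,0,0,0],
)

```text
clock: 14.48
position: [394.3, -164.6, 269.8]
ee_rot: [0.969, 0.005, 0.245, -0.021]
contact_force: [-6.1, 2.1, -0.9]
gripper_width: -0.2
grasp_force: 2.5
```

```bash
python3 rec.py; python3 cov.py;python3 path.py .3 .35 .4 .5 .6 .7 .8
```

```text
14.475 [-0.0453  0.1581 -0.6744 -0.2579 -0.2537  1.8611] [ 394.2952 -164.5964  269.7694] [ 0.9693  0.0054  0.2448 -0.0206] [-6.0688  2.1165 -0.9245]
[[   0.8801    0.0205    0.4744  394.2952]
 [   0.0003   -0.9991    0.0426 -164.5964]
 [   0.4749   -0.0373   -0.8793  269.7694]
 [   0.        0.        0.        1.    ]]
cover pts 962 angle 0.3530047670244185 z at 585 122.72704958118956
tilt 28.430231474752496 corner [486.59 123.59]
0.3 corner [485.62 122.75] slide [-1.25  0.28]
0.35 corner [488.31 132.37] slide [ 5.7 -6.9]
0.4 corner [491.48 141.79] slide [ 12.97 -13.66]
0.5 corner [499.24 159.93] slide [ 28.43 -25.91]
0.6 corner [508.79 177.04] slide [ 44.97 -36.4 ]
0.7 corner [520.01 192.98] slide [ 62.43 -45.07]
0.8 corner [532.78 207.63] slide [ 80.63 -51.86]
```

>>> carry_out(
  slide=[
    [0.006,0,-0.007],
    [0.013,0,-0.0137],
    [0.0205,0,-0.02],
    [0.0285,0,-0.026],
    [0.0365,0,-0.0315],
    [0.045,0,-0.0365],
    [0.0535,0,-0.041],
    [0.0625,0,-0.045],
  ],
  roll=[0,0,0,0,0,0,0,0],
  claw=[0,0,0,0,0,0,0,0],
)

```text
clock: 15.52
position: [428.6, -166.4, 340.4]
ee_rot: [0.969, 0.006, 0.247, -0.02]
contact_force: [-4.6, 2.5, 1.6]
gripper_width: 0.4
grasp_force: 2.5
```

```bash
python3 rec.py; python3 cov.py;python3 path.py .7 .8 .9 1.0; python3 - <<'E'
from h import *
d=shot("side"); cv2.imwrite("pics/s2.png",cv2.resize(d["img"][90:210,210:370,::-1],(800,600)))
E
```

```text
15.525 [-0.0361  0.0943 -0.5563 -0.1428 -0.4265  1.7337] [ 428.5541 -166.4374  340.3699] [ 0.9688  0.0056  0.2469 -0.0201] [-4.5998  2.5413  1.5902]
[[   0.878     0.0208    0.4782  428.5541]
 [   0.0009   -0.9991    0.0416 -166.4374]
 [   0.4786   -0.0361   -0.8773  340.3699]
 [   0.        0.        0.        1.    ]]
cover pts 821 angle 0.6522807036070997 z at 585 170.68349144999797
tilt 28.783440374881476 corner [522.57 195.48]
0.7 corner [520.04 193.02] slide [-3.4   0.94]
0.8 corner [532.81 207.66] slide [14.84 -5.73]
0.9 corner [547.   220.86] slide [ 33.64 -10.47]
1.0 corner [562.46 232.51] slide [ 52.8  -13.24]
```

View pics/s2.png

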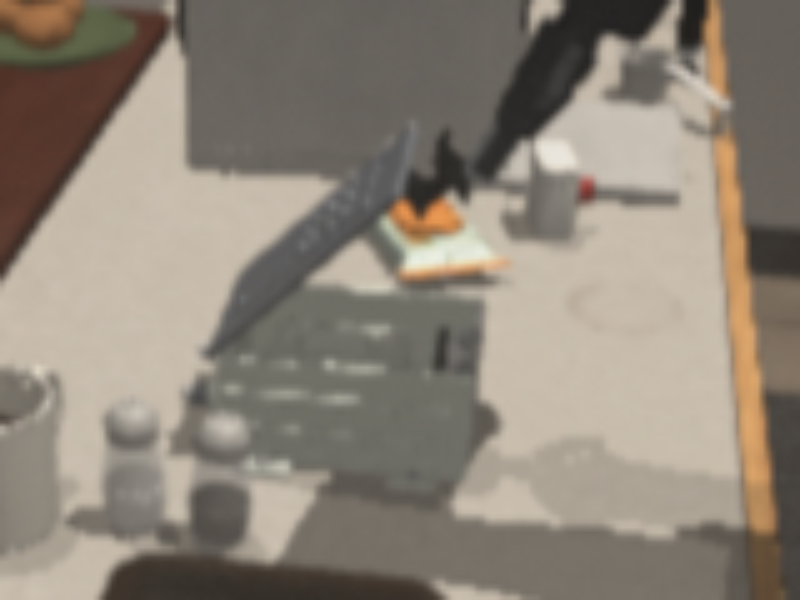

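The side view shows the cover about halfway up, with the fingertip under the tab at about (480,170). Continuing.

>>> carry_out(
  slide=[
    [0.008,0,-0.003],
    [0.015,0,-0.006],
    [0.0245,0,-0.0085],
    [0.034,0,-0.0105],
    [0.0435,0,-0.012],
    [0.053,0,-0.0132],
  ],
  roll=[0,0,0,0,0,0],
  claw=[0,0,0,0,0,0],
)

```text
clock: 16.38
position: [469.6, -166.9, 378.6]
ee_rot: [0.968, 0.006, 0.249, -0.02]
contact_force: [-3.3, 3.0, 3.8]
gripper_width: -0.2
grasp_force: 2.5
```

```bash
python3 rec.py; cat > cov2.py <<'E'
from h import *
d=shot("top"); p=cloud(d)
m=(p[...,2]>110)&(p[...,0]>520)&(p[...,0]<720)&((p[...,1]<-170)&(p[...,1]>-208)|(p[...,1]<-98)&(p[...,1]>-130))
q=p[m]; 
if len(q)>20:
    f=np.polyfit(q[:,2],q[:,0],1); print("cover pts",len(q),"angle",np.pi/2+np.arctan(f[0]),"x at z 120,250",np.polyval(f,[120,250]),q.min(0),q.max(0))
d=shot("side"); p=cloud(d)
m=(p[...,2]>115)&(p[...,0]>520)&(p[...,0]<740)&(p[...,1]<-100)&(p[...,1]>-200)
q=p[m]; f=np.polyfit(q[:,2],q[:,0],1); print("side",len(q),q.min(0),q.max(0),np.pi/2+np.arctan(f[0]))
E
python3 cov2.py;python3 path.py 1.0 1.1 1.2
```

```text
16.375 [-0.032   0.1134 -0.4328 -0.1131 -0.5257  1.6983] [ 469.5675 -166.859   378.5744] [ 0.9683  0.0058  0.2489 -0.0198] [-3.3102  3.016   3.8444]
[[   0.8761    0.0211    0.4818  469.5675]
 [   0.0014   -0.9991    0.0412 -166.859 ]
 [   0.4822   -0.0354   -0.8753  378.5744]
 [   0.        0.        0.        1.    ]]
cover pts 1350 angle 0.9201376173601976 x at z 120,250 [668.87 569.91] [ 520.01 -207.91  110.07] [665.65 -98.01 362.08]
side 477 [ 520.04 -199.49  115.47] [ 663.21 -100.05  363.92] 0.905668268570616
tilt 29.02810935974136 corner [563.97 233.6 ]
1.0 corner [562.49 232.53] slide [-1.81  0.21]
1.1 corner [579.06 242.51] slide [17.52 -0.47]
1.2 corner [596.58 250.72] slide [36.83  0.85]
```

>>> carry_out(
  slide=[
    [0,0,-0.015],
    [-0.02,0,-0.015],
    [-0.04,0,-0.015],
    [-0.058,0,-0.012],
    [-0.058,0,0.015],
    [-0.058,0,0.04],
  ],
  roll=[0,0,0,0,0,0],
  claw=[0,0,0,0,0,0],
)

```text
clock: 17.23
position: [438.3, -166.0, 315.7]
ee_rot: [0.968, 0.006, 0.251, -0.019]
contact_force: [0.5, 0.4, -0.1]
gripper_width: -0.3
grasp_force: 0.0
```

```bash
python3 rec.py; python3 cov2.py; cat > path2.py <<'E'
from h import *
import sys
L=float(sys.argv[1])
H=np.array([667.,78.]); P=pose(); Rm=P[:3,:3]
X=np.array([Rm[0,0],Rm[2,0]]); Zt=np.array([Rm[0,2],Rm[2,2]])
corner=np.array([P[0,3],P[2,3]])+173*Zt+11*X
print("corner",corner)
for th in map(float,sys.argv[2:]):
    r=np.array([-np.cos(th),np.sin(th)]);t=np.array([np.sin(th),np.cos(th)])
    c=H+186.5*r-32*t+L*Zt; d=c-corner
    print(th,"bottom",c-L*Zt,"slide",np.array([d@X,d@Zt]))
E
python3 path2.py 35 .9 1 1.1 1.2 1.3 1.4 1.5 1.6 1.7
```

```text
17.225 [-0.0348  0.1446 -0.5679 -0.1623 -0.357   1.7553] [ 438.2979 -166.0385  315.7426] [ 0.9678  0.0058  0.2508 -0.019 ] [ 0.5437  0.3558 -0.0832]
[[   0.8741    0.0207    0.4852  438.2979]
 [   0.0017   -0.9992    0.0396 -166.0385]
 [   0.4857   -0.0338   -0.8735  315.7426]
 [   0.        0.        0.        1.    ]]
cover pts 1052 angle 0.9776260932410186 x at z 120,250 [663.65 576.01] [ 520.37 -207.96  110.74] [665.49 -98.04 250.26]
side 305 [ 520.47 -198.78  115.03] [ 662.83 -100.03  251.23] 0.9945750881496846
corner [531.1  167.51]
0.9 bottom [526.  204.2] slide [13.15  0.34]
1.0 bottom [539.31 217.64] slide [31.28 -5.05]
1.1 bottom [553.89 229.7 ] slide [49.85 -8.62]
1.2 bottom [569.6  240.23] slide [ 68.69 -10.31]
1.3 bottom [586.28 249.14] slide [ 87.61 -10.11]
1.4 bottom [603.77 256.35] slide [106.4   -8.03]
1.5 bottom [621.89 261.77] slide [124.9   -4.09]
1.6 bottom [640.46 265.35] slide [142.91   1.68]
1.7 bottom [659.3  267.07] slide [160.26   9.22]
```

>>> carry_out(
  slide=[
    [0.013,0,0],
    [0.022,0,-0.003],
    [0.031,0,-0.005],
    [0.04,0,-0.007],
    [0.05,0,-0.0085],
    [0.06,0,-0.0095],
    [0.07,0,-0.0103],
  ],
  roll=[0,0,0,0,0,0,0],
  claw=[0,0,0,0,0,0,0],
)

```text
clock: 18.2
position: [495.3, -166.0, 358.4]
ee_rot: [0.968, 0.006, 0.249, -0.019]
contact_force: [-0.9, 0.4, -0.4]
gripper_width: 0.2
grasp_force: 0.6
```

>>> carry_out(
  slide=[
    [0.009,0,0],
    [0.018,0,0],
    [0.027,0,0.0015],
    [0.036,0,0.0025],
    [0.045,0,0.004],
    [0.054,0,0.006],
  ],
  roll=[0,0,0,0,0,0],
  claw=[0,0,0,0,0,0],
)

```text
clock: 18.95
position: [545.6, -165.7, 379.2]
ee_rot: [0.968, 0.006, 0.25, -0.019]
contact_force: [0.0, -0.2, -2.0]
gripper_width: 0.0
grasp_force: 0.6
```

```bash
python3 rec.py; python3 cov2.py; python3 path2.py 35 1.5 1.6 1.7 1.75
```

```text
18.95 [-0.024   0.2335 -0.2837 -0.0989 -0.5522  1.6779] [ 545.6104 -165.7458  379.1832] [ 0.9681  0.0059  0.2496 -0.0192] [ 0.0429 -0.1596 -2.0103]
[[   0.8753    0.021     0.4831  545.6104]
 [   0.0018   -0.9992    0.0402 -165.7458]
 [   0.4835   -0.0343   -0.8747  379.1832]
 [   0.        0.        0.        1.    ]]
cover pts 1925 angle 1.1544317374440074 x at z 120,250 [687.78 630.29] [ 520.01 -207.95  111.1 ] [670.42 -98.1  520.52]
side 1458 [ 520.06 -199.73  115.11] [ 669.2  -100.02  447.2 ] 1.0868252087507255
corner [639.72 233.83]
1.5 bottom [621.89 261.77] slide [-2.04  1.89]
1.6 bottom [640.46 265.35] slide [15.94  7.76]
1.7 bottom [659.3  267.07] slide [33.24 15.4 ]
1.75 bottom [668.76 267.22] slide [41.59 19.85]
```

Pushing on to about 1.72, then checking.

>>> carry_out(
  slide=[
    [0.008,0,0.004],
    [0.016,0,0.0075],
    [0.025,0,0.0115],
    [0.033,0,0.015],
    [0.039,0,0.018],
  ],
  roll=[0,0,0,0,0],
  claw=[0,0,0,0,0],
)

```text
clock: 19.68
position: [588.6, -164.9, 382.2]
ee_rot: [0.968, 0.006, 0.25, -0.019]
contact_force: [-0.4, -0.7, -0.2]
gripper_width: -0.3
grasp_force: 0.3
```

```bash
python3 rec.py;  python3 path2.py 35 1.6 1.7 1.8; python3 - <<'E'
from h import *
d=shot("side"); cv2.imwrite("pics/s3.png",cv2.resize(d["img"][60:210,180:380,::-1],(800,600)))
E
```

```text
19.675 [-0.0203  0.2975 -0.1882 -0.0909 -0.5829  1.6665] [ 588.5675 -164.9307  382.2282] [ 0.9681  0.0059  0.2497 -0.0192] [-0.3909 -0.6585 -0.155 ]
[[   0.8752    0.0211    0.4833  588.5675]
 [   0.0019   -0.9992    0.0402 -164.9307]
 [   0.4838   -0.0342   -0.8745  382.2282]
 [   0.        0.        0.        1.    ]]
corner [681.81 236.26]
1.6 bottom [640.46 265.35] slide [-22.11 -10.49]
1.7 bottom [659.3  267.07] slide [-4.8  -2.88]
1.8 bottom [678.21 266.89] slide [11.67  6.41]
```

View pics/s3.png

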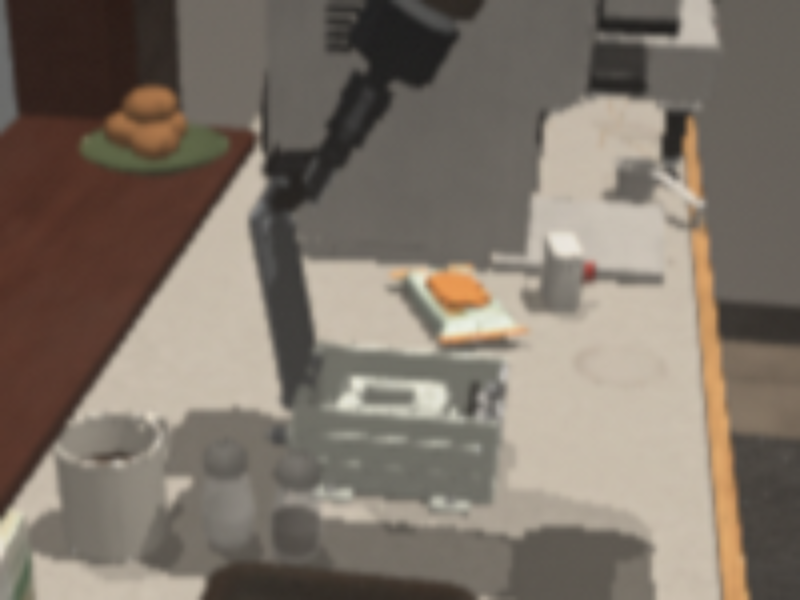

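The side view shows the cover standing at about 1.7 rad and the cassette's top and fin in view. I'll withdraw along tool -x, then push at the inner reach limit to bring the tool back upright.

>>> carry_out(
  slide=[
    [-0.03,0,0],
    [-0.08,0,0],
    [-0.14,0,0],
    [-0.2,0,0],
    [-0.25,0,0],
  ],
  roll=[0,0,0,0,0],
  claw=[0,0,0,0,0],
)

```text
clock: 20.35
position: [367.0, -165.2, 260.7]
ee_rot: [0.968, 0.006, 0.25, -0.019]
contact_force: [0.0, -0.4, 0.0]
gripper_width: -0.3
grasp_force: 0.0
```

```bash
python3 rec.py
```

```text
20.35 [-0.0582  0.1367 -0.7194 -0.3133 -0.2228  1.9301] [ 366.9539 -165.1931  260.6655] [ 0.9681  0.0061  0.2498 -0.0191] [ 0.0136 -0.3754  0.0387]
[[   0.8751    0.0213    0.4835  366.9539]
 [   0.0022   -0.9992    0.04   -165.1931]
 [   0.484    -0.034    -0.8744  260.6655]
 [   0.        0.        0.        1.    ]]
```

>>> carry_out(
  slide=[
    [-0.06,0,0],
  ],
  roll=[0],
  claw=[0],
)

```text
clock: 20.48
position: [315.3, -165.0, 232.0]
ee_rot: [0.968, 0.007, 0.251, -0.019]
contact_force: [-1.0, -2.2, -0.9]
gripper_width: 0.4
grasp_force: 0.0
```

>>> carry_out(
  slide=[
    [-0.06,0,0],
  ],
  roll=[0],
  claw=[0],
)

```text
clock: 20.6
position: [278.8, -167.1, 211.9]
ee_rot: [0.969, 0.007, 0.247, -0.019]
contact_force: [-0.3, -0.9, -0.8]
gripper_width: 0.1
grasp_force: 0.0
```

```bash
python3 rec.py
```

```text
20.6 [-0.2178  0.1407 -0.7797 -0.714  -0.221   2.4688] [ 278.8386 -167.1384  211.8813] [ 0.9687  0.0067  0.2474 -0.0194] [-0.2664 -0.9405 -0.7975]
[[   0.8775    0.0225    0.4791  278.8386]
 [   0.0033   -0.9992    0.0409 -167.1384]
 [   0.4797   -0.0343   -0.8768  211.8813]
 [   0.        0.        0.        1.    ]]
```

>>> carry_out(
  slide=[
    [-0.05,0,-0.03],
  ],
  roll=[0],
  claw=[0],
)

```text
clock: 20.72
position: [223.2, -169.8, 214.5]
ee_rot: [0.969, 0.006, 0.248, -0.019]
contact_force: [-1.2, -1.9, 0.8]
gripper_width: 0.2
grasp_force: 0.0
```

>>> carry_out(
  slide=[
    [-0.05,0,-0.03],
  ],
  roll=[0],
  claw=[0],
)

```text
clock: 20.85
position: [163.6, -170.7, 217.3]
ee_rot: [0.969, 0.007, 0.248, -0.019]
contact_force: [-0.1, -1.4, 0.1]
gripper_width: -0.4
grasp_force: 0.0
```

>>> carry_out(
  slide=[
    [-0.05,0,-0.03],
  ],
  roll=[0],
  claw=[0],
)

```text
clock: 20.98
position: [105.2, -172.0, 220.0]
ee_rot: [0.968, 0.008, 0.249, -0.018]
contact_force: [-0.1, -3.1, 0.2]
gripper_width: -0.3
grasp_force: 0.0
```

```bash
python3 rec.py
```

```text
20.975 [-0.68   -0.074  -0.9298 -0.8205 -0.4727  2.9633] [ 105.1876 -171.9604  219.9571] [ 0.9684  0.0077  0.2485 -0.0183] [-0.0833 -3.0902  0.2351]
[[   0.8764    0.024     0.481   105.1876]
 [   0.0058   -0.9992    0.0393 -171.9604]
 [   0.4816   -0.0316   -0.8758  219.9571]
 [   0.        0.        0.        1.    ]]
```

```bash
cat > kin.py <<'E'
import numpy as np
from scipy.spatial.transform import Rotation as R
from scipy.optimize import least_squares
LO=np.array([-3.14,-1.21,-1.07,-3.16,-2.99,-3.1]);HI=np.array([3.14,2.06,1.41,2.05,-.16,3.1])
def rv(a,t): return R.from_rotvec(np.array(a,float)*t)
def fk(q,p):
    z0,a2,e,a3,d6,yo,c6,s4,s6,r0=p
    A=rv([0,0,1],q[0]); o=A.apply([r0,yo,z0]); A=A*rv([0,1,0],q[1]); o=o+A.apply([0,0,a2])
    A=A*rv([0,-1,0],q[2]); o=o+A.apply([a3,0,e]); A=A*rv([s4,0,0],q[3]); A=A*rv([0,-1,0],q[4]); o=o+A.apply([d6,0,0])
    A=A*rv([s6,0,0],q[5]+c6)
    # tool frame: z along body x
    return o,A*R.from_matrix(np.array([[0,0,1],[0,1,0],[-1,0,0]]).astype(float))
def fit():
    D=[eval(l) for l in open('log.txt')]
    D.append([[1.384,.385,.008,0,-1.194,-.259],[269.454,563.91,404.712],[.976,-.2185,0,0]])
    best=None
    for s4 in (1,-1):
     for s6 in (1,-1):
      for c in (0,1.57,3.14,-1.57):
       f=lambda v: np.concatenate([np.r_[fk(j,[*v[:7],s4,s6,v[7]])[0]-x,200*(fk(j,[*v[:7],s4,s6,v[7]])[1].inv()*R.from_quat(o)).as_rotvec()] for j,x,o in D])
       s=least_squares(f,[150,545,0,420,90,-160,c,0])
       if best is None or s.cost<best[0]: best=(s.cost,[*s.x[:7],s4,s6,s.x[7]],np.abs(s.fun).max())
    return best
if __name__=="__main__":
    b=fit(); print(b); import json; json.dump([float(x) for x in b[1]],open('kin.json','w'))
E
python3 kin.py
```

```text
(np.float64(6479.857084783553), [np.float64(385.860494585441), np.float64(594.3686142492536), np.float64(-61.48702537473515), np.float64(626.2705652962591), np.float64(238.47238902412158), np.float64(-153.31263390001067), np.float64(1.5710378469109612), -1, -1, np.float64(-196.85125182158143)], np.float64(39.76485337206856))
```

```bash
cat > kin.py <<'E'
import numpy as np, json, sys
from scipy.spatial.transform import Rotation as R
from scipy.optimize import least_squares
LO=np.array([-3.14,-1.21,-1.07,-3.16,-2.99,-3.1]);HI=np.array([3.14,2.06,1.41,2.05,-.16,3.1])
M=R.from_matrix(np.array([[0,0,1],[0,1,0],[-1,0,0.]]))
AX=np.array([[0,0,1],[0,1,0],[0,-1,0],[1,0,0],[0,-1,0],[1,0,0.]])
def fk(q,p):
    s=p[19:21]; A=R.identity(); o=np.zeros(3)
    T=p[:18].reshape(6,3)
    for i in range(6):
        g=(1,1,1,s[0],1,s[1])[i]
        A=A*R.from_rotvec(AX[i]*g*(q[i]+(p[18] if i==5 else 0))); o=o+A.apply(T[i])
    return o,A*M
def fit():
    D=[eval(l) for l in open('log.txt')]
    D.append([[1.384,.385,.008,0,-1.194,-.259],[269.454,563.91,404.712],[.976,-.2185,0,0]])
    best=None
    t0=np.array([0,-160,150, 0,0,545, 420,0,0, 0,0,0, 90,0,0, 0,0,0.])
    for s4 in (1,-1):
     for s6 in (1,-1):
      for c in (0,1.57,3.14,-1.57):
       def f(v):
         p=np.r_[v,s4,s6]; out=[.003*(v[:18]-t0)]
         for j,x,o in D:
           P,Q=fk(j,p); out+= [P-x,300*(Q.inv()*R.from_quat(o)).as_rotvec()]
         return np.concatenate(out)
       s=least_squares(f,np.r_[t0,c],max_nfev=60)
       if best is None or s.cost<best[0]: best=(s.cost,np.r_[s.x,s4,s6],s.fun)
    return best
if __name__=="__main__":
    b=fit(); np.set_printoptions(precision=1,suppress=True); print(b[0],b[1]); print(b[2][18:].reshape(-1,6)); json.dump(b[1].tolist(),open('kin.json','w'))
E
python3 kin.py
```

```text
1.3178234869897048 [   0.3 -106.7  160.3   -0.1   53.3  564.8  420.9   53.3   -0.3    0.9
  -79.9    0.3  106.9  -79.9   -0.3   16.9    0.    -0.3    1.6   -1.
   -1. ]
[[-0.   0.   0.   0.   0.   0.1]
 [ 0.   0.  -0.   0.  -0.   0.1]
 [-0.   0.  -0.   0.  -0.   0.1]
 [-0.   0.   0.   0.   0.   0.1]
 [-0.   0.   0.   0.  -0.   0.1]
 [-0.   0.   0.   0.  -0.   0.1]
 [-0.  -0.   0.   0.  -0.   0.1]
 [ 0.  -0.   0.   0.  -0.   0.1]
 [ 0.  -0.   0.   0.  -0.   0.1]
 [ 0.  -0.   0.   0.  -0.   0.1]
 [ 0.  -0.  -0.   0.  -0.   0.1]
 [ 0.  -0.  -0.   0.  -0.   0.1]
 [ 0.  -0.  -0.   0.  -0.   0.1]
 [ 0.  -0.  -0.   0.  -0.   0.1]
 [ 0.  -0.  -0.   0.  -0.   0.1]
 [ 0.  -0.  -0.   0.  -0.   0.1]
 [-0.  -0.   0.   0.  -0.   0.1]
 [-0.  -0.   0.   0.   0.   0.1]
 [ 0.  -0.  -0.   0.   0.   0.1]
 [ 0.   0.  -0.   0.  -0.   0.1]
 [-0.   0.   0.  -0.  -0.   0.1]
 [-0.   0.  -0.   0.1 -0.  -1.5]]
```

```bash
cat > sim.py <<'E'
from kin import *
p=np.array(json.load(open('kin.json')))
def step(q,pt,Rt,w):
    def f(x):
        P,Q=fk(x,p); return np.r_[(P-pt)/1000,w*(Q.inv()*Rt).as_rotvec()]
    return least_squares(f,np.clip(q,LO+1e-6,HI-1e-6),bounds=(LO,HI),max_nfev=40).x
def tilt(Q): z=Q.as_matrix()[:,2]; return np.degrees([np.arctan2(z[0],-z[2]),np.arctan2(z[1],-z[2])])
if __name__=="__main__":
    np.set_printoptions(precision=3,suppress=True)
    q=np.array([.2,1.09,1.41,.05,-1.67,1.38]); P,Q=fk(q,p); print(P,tilt(Q))
    for w in (.1,.2,.3,.5,1):
        x=step(q,P+Q.apply([62,0,-8]),Q,w); a,b=fk(x,p); print(w,x,a,tilt(b))
    # search for untilting pushes from the current orientation
    q0=np.array(eval(open('log.txt').readlines()[-1])[0]); _,Q0=fk(q0,p)
    rng=np.random.default_rng(0); w=.3; res=[]
    for k in range(400):
        pt=np.array([rng.uniform(150,850),rng.uniform(-450,550),rng.uniform(250,750)])
        x=step(q0,pt,Q0,w); a,b=fk(x,p)
        if np.linalg.norm(a-pt)>5: 
            d=tilt(b)-tilt(Q0); res.append((d[0],d[1],pt,a,x))
    res.sort(key=lambda r:r[0])
    for r in res[:15]: print(*r)
E
timeout 300 python3 sim.py
```

```text
[940.45   21.481 441.201] [12.952 -0.312]
0.1 [ 0.202  1.107  1.41   0.138 -1.363  1.372] [977.113  21.075 453.292] [30.258 -2.261]
0.2 [ 0.2    1.098  1.41   0.09  -1.526  1.38 ] [958.283  20.712 445.033] [21.021 -1.155]
0.3 [ 0.199  1.096  1.41   0.071 -1.593  1.381] [950.493  20.561 441.658] [17.2   -0.748]
0.5 [ 0.199  1.094  1.41   0.058 -1.637  1.382] [945.285  20.461 439.426] [14.635 -0.483]
1 [ 0.199  1.094  1.41   0.052 -1.659  1.381] [942.767  20.413 438.355] [13.391 -0.357]
-5.5693767253836235 -2.7908780815354644 [158.471  33.008 341.356] [193.63   50.144 378.751] [ 2.104 -0.937 -1.07   0.345 -1.65  -0.536]
-5.225719779709657 3.42578755763161 [359.798 -27.313 264.16 ] [363.041 -35.197 283.073] [ 0.353  0.017 -0.982  0.303 -0.16   0.961]
-5.101363395855856 2.0386410186028083 [274.189  30.072 315.641] [289.932  25.33  341.247] [ 0.698 -0.275 -1.07   0.479 -0.451  0.5  ]
-4.309617141131973 0.7451027458460673 [565.933  89.243 254.934] [570.957  88.593 266.28 ] [ 0.385  0.371 -0.663  0.732 -0.16   0.504]
-2.8237790181957187 -0.3131331952174885 [375.749  33.526 303.522] [375.876
[... 709 characters left out ...]
.715  0.484 -1.75  -0.185]
-0.7914736245367315 0.1499199565587963 [209.737  -1.018 395.598] [212.286  -1.774 401.142] [ 1.091 -0.678 -1.07   0.504 -0.963  0.249]
-0.7221642307868485 -2.1964476044532093 [458.069 206.442 256.695] [458.215 209.599 260.738] [ 0.317  0.271 -0.903  2.05  -0.16  -0.76 ]
-0.21772198319505165 0.3239367671026727 [161.097 -79.006 417.156] [173.274 -86.42  416.752] [ 0.988 -0.895 -1.021  0.423 -1.151  0.483]
0.2941634629450576 26.389127015679815 [169.856 269.22  257.996] [181.379 230.862 191.566] [ 0.56   0.159 -0.842 -2.113 -0.16   3.1  ]
0.8392087435141953 33.75503965113225 [196.258 391.317 283.345] [206.056 347.691 203.196] [ 0.735  0.268 -0.667 -2.287 -0.16   3.1  ]
```

```bash
cat > plan.py <<'E'
from sim import *
import sim
np.set_printoptions(precision=2,suppress=True)
DQ=np.array([2.79,2.79,3.14,3.14,3.14,3.14])*.7/8
def row(q,pt,Rt,w=.4):
    lo=np.maximum(LO,q-DQ);hi=np.minimum(HI,q+DQ)
    def f(x):
        P,Q=fk(x,p); return np.r_[(P-pt)/1000,w*(Q.inv()*Rt).as_rotvec()]
    return least_squares(f,np.clip(q,lo+1e-6,hi-1e-6),bounds=(lo,hi),max_nfev=15).x
def ok(P,Q):
    tip=P+173*Q.as_matrix()[:,2]
    return tip[2]>60 and 200<P[0]<720 and tip[0]<740
if __name__=="__main__":
    q0=np.array(eval(open('log.txt').readlines()[-1])[0]); _,Q0=fk(q0,p)
    dirs=[np.array(d,float)/np.linalg.norm(d)*60 for d in [(0,0,-1),(-1,0,-1),(-1,0,0),(1,0,-1),(0,1,-1),(0,-1,-1),(0,1,0),(0,-1,0),(-1,1,0),(-1,-1,0),(1,0,0)]]
    for st in [(570,90,260),(560,200,260),(450,150,280),(360,0,280),(420,100,280),(640,120,250),(450,250,260)]:
        q=sim.step(q0,np.array(st,float),Q0,.4); P,Q=fk(q,p); seq=[]
        print("start",st,P,tilt(Q),q)
        for k in range(10):
            c=[]
            for i,d in enumerate(dirs):
                x=row(q,P+d,Q); a,b=fk(x,p)
                if ok(a,b): c.append((np.hypot(*tilt(b)),i,x))
            if not c: break
            c.sort(key=lambda t:t[0]); q=c[0][2]; P,Q=fk(q,p); seq.append((c[0][1],np.round(tilt(Q),1).tolist()))
        print(seq,P,q)
E
timeout 500 python3 plan.py
```

```text
start (570, 90, 260) [576.49  89.57 275.49] [25.54  2.92] [ 0.37  0.36 -0.66  0.79 -0.16  0.45]
[(1, [21.8, 3.8]), (2, [20.3, 4.0]), (1, [16.7, 5.0]), (2, [15.4, 5.1]), (2, [14.1, 5.6]), (2, [11.6, 6.5]), (2, [8.8, 7.2]), (2, [6.1, 7.4]), (4, [4.5, 7.6]), (1, [0.3, 8.1])] [200.76 143.76 242.67] [ 1.3  -0.09 -1.07 -0.07 -0.45  0.39]
start (560, 200, 260) [561.28 203.96 266.51] [27.92  0.83] [ 0.37  0.39 -0.73  1.6  -0.16 -0.36]
[(1, [25.9, -0.7]), (7, [25.2, -3.2]), (7, [24.1, -5.1]), (1, [21.7, -6.3]), (2, [21.2, -6.6]), (2, [21.3, -5.7]), (10, [21.3, -5.7]), (7, [20.4, -7.3]), (7, [19.1, -8.2]), (2, [18.1, -8.1])] [417.67   1.3  254.4 ] [ 0.15  0.16 -1.07  1.33 -0.18  0.1 ]
start (450, 150, 280) [450.22 156.06 293.3 ] [27.19  0.15] [ 0.36  0.18 -0.95  1.61 -0.16 -0.36]
[(0, [24.6, -2.3]), (5, [22.4, -5.1]), (9, [21.4, -6.8]), (10, [21.4, -6.8]), (7, [20.4, -8.2]), (7, [19.1, -9.1]), (9, [17.8, -9.4]), (1, [14.5, -8.4]), (9, [13.7, -8.3]), (8, [12.6, -7.8])] [354.69 -65.07 258.71] [ 0.24  0.08 -1.07  0.66 -0.3   0.66]
start (360, 0, 280) [360.7   -3.04 307.57] [25.04  3.08] [ 0.37 -0
[... 404 characters left out ...]
1, [14.9, -2.1]), (8, [13.9, -2.0]), (2, [11.8, -1.9]), (1, [7.7, -1.3]), (9, [5.2, -0.7]), (1, [1.1, 0.4]), (8, [0.2, 0.4]), (6, [0.2, 0.4])] [205.35 209.49 238.8 ] [ 1.37  0.05 -0.98  0.01 -0.53  0.19]
start (640, 120, 250) [644.35 120.35 257.99] [26.94  2.62] [ 0.36  0.48 -0.53  0.88 -0.16  0.38]
[(1, [23.1, 3.3]), (2, [21.2, 3.5]), (2, [19.7, 3.5]), (2, [18.5, 3.3]), (1, [15.0, 2.7]), (2, [13.7, 2.9]), (2, [11.4, 3.3]), (1, [7.1, 4.2]), (2, [4.3, 4.5]), (9, [1.6, 4.9])] [208.09 100.78 269.12] [ 1.21 -0.21 -1.07 -0.01 -0.62  0.4 ]
start (450, 250, 260) [426.21 197.19 170.25] [39.82 25.85] [ 0.3   0.41 -0.45 -1.84 -0.16  3.1 ]
[] [426.21 197.19 170.25] [ 0.3   0.41 -0.45 -1.84 -0.16  3.1 ]
```

```bash
cat > go.py <<'E'
from plan import *
import sys
def sl(P,Q,T): return Q.inv().apply(np.array(T)-P)/1000
if __name__=="__main__":
    q=np.array(eval(open('log.txt').readlines()[-1])[0]); P0,Q0=fk(q,p); P=P0
    W=[(150,-170,250),(200,-165,280),(240,-140,320),(275,-110,350),(305,-70,375),(330,-30,385),(355,10,385),(380,50,375)]
    for T in W:
        for _ in range(1):
            d=np.array(T)-P; n=np.linalg.norm(d); pt=P+d*min(1,62.5/n); q=row(q,pt,Q0); P,Q=fk(q,p)
        np.set_printoptions(precision=3,suppress=True); print(T,sl(P0,Q0,T),P,tilt(Q),q)
E
python3 go.py
```

```text
(150, -170, 250) [ 0.054 -0.002 -0.005] [ 147.313 -176.867  242.007] [29.728  3.339] [-0.493 -0.11  -0.895 -0.714 -0.44   2.689]
(200, -165, 280) [ 0.112 -0.007 -0.007] [ 194.078 -178.667  267.791] [30.112  4.324] [-0.331 -0.127 -0.855 -0.579 -0.423  2.414]
(240, -140, 320) [ 0.167 -0.032 -0.021] [ 227.955 -169.096  299.009] [30.093  5.556] [-0.186 -0.171 -0.833 -0.424 -0.44   2.139]
(275, -110, 350) [ 0.212 -0.062 -0.03 ] [ 260.417 -152.009  327.967] [29.47   6.026] [-0.044 -0.202 -0.821 -0.26  -0.455  1.864]
(305, -70, 375) [ 0.25  -0.102 -0.036] [ 289.794 -125.694  354.117] [28.731  5.919] [ 0.099 -0.224 -0.819 -0.094 -0.471  1.59 ]
(330, -30, 385) [ 0.277 -0.142 -0.031] [317.441 -89.583 373.231] [28.126  5.381] [ 0.244 -0.228 -0.827  0.072 -0.476  1.315]
(355, 10, 385) [ 0.299 -0.181 -0.017] [343.859 -44.644 383.416] [27.825  4.532] [ 0.378 -0.206 -0.844  0.241 -0.466  1.04 ]
(380, 50, 375) [ 0.317 -0.22   0.005] [369.047   6.716 381.944] [27.898  3.614] [ 0.488 -0.154 -0.869  0.421 -0.428  0.765]
```

>>> carry_out(
  slide=[
    [0.054,-0.002,-0.005],
    [0.112,-0.007,-0.007],
    [0.167,-0.032,-0.021],
    [0.212,-0.062,-0.03],
    [0.25,-0.102,-0.036],
    [0.277,-0.142,-0.031],
    [0.3,-0.18,-0.017],
    [0.317,-0.22,0.005],
  ],
  roll=[0,0,0,0,0,0,0,0],
  claw=[0,0,0,0,0,0,0,0],
)

```text
clock: 21.98
position: [307.6, -43.4, 348.9]
ee_rot: [0.968, 0.006, 0.25, -0.02]
contact_force: [1.9, -2.0, 0.3]
gripper_width: -0.1
grasp_force: 0.0
```

```bash
python3 rec.py; cat > go2.py <<'E'
from go import *
np.set_printoptions(precision=3,suppress=True)
q=np.array(eval(open('log.txt').readlines()[-1])[0]); P0,Q0=fk(q,p); P=P0
T=np.array([420,105,303.])
for k in range(6):
    d=T-P; n=np.linalg.norm(d); q=row(q,P+d*min(1,62.5/n),Q0); P,Q=fk(q,p); print(P,tilt(Q),q)
print("slide",sl(P0,Q0,T))
dirs=[np.array(d,float)/np.linalg.norm(d)*60 for d in [(0,0,-1),(-1,0,-1),(-1,0,0),(1,0,-1),(0,1,-1),(0,-1,-1),(0,1,0),(0,-1,0),(-1,1,0),(-1,-1,0)]]
for k in range(10):
    c=[]
    for i,d in enumerate(dirs):
        x=row(q,P+d,Q); a,b=fk(x,p)
        if ok(a,b): c.append((np.hypot(*tilt(b)),i,x))
    c.sort(key=lambda t:t[0]); d=dirs[c[0][1]]; s=Q.inv().apply(d)/1000; q=c[0][2]; P,Q=fk(q,p); print(d,"slide",s,tilt(Q),P,q)
E
python3 go2.py
```

```text
21.975 [ 0.3977 -0.2471 -1.0497  0.4935 -0.3185  0.7501] [307.5805 -43.4379 348.8925] [ 0.9681  0.006   0.2496 -0.0202] [ 1.9185 -2.0116  0.3299]
[[  0.8754   0.0216   0.483  307.5805]
 [  0.0015  -0.9991   0.042  -43.4379]
 [  0.4835  -0.036   -0.8746 348.8925]
 [  0.       0.       0.       1.    ]]
[345.013   2.945 337.113] [28.419  3.059] [ 0.413 -0.139 -1.07   0.747 -0.219  0.475]
[380.91   50.448 328.003] [27.783  2.99 ] [ 0.396 -0.04  -1.057  1.021 -0.162  0.206]
[414.832 100.195 318.207] [27.288  1.813] [ 0.398  0.054 -1.013  1.257 -0.16  -0.035]
[419.889 107.564 315.778] [27.194  1.652] [ 0.397  0.07  -1.005  1.29  -0.16  -0.069]
[419.889 107.564 315.778] [27.194  1.652] [ 0.397  0.07  -1.005  1.29  -0.16  -0.069]
[419.889 107.564 315.778] [27.194  1.652] [ 0.397  0.07  -1.005  1.29  -0.16  -0.069]
slide [ 0.076 -0.144  0.101]
[  0.    -42.426 -42.426] slide [-0.02   0.043  0.037] [23.862  0.622] [421.293  67.583 296.928] [ 0.379  0.094 -1.008  1.078 -0.16   0.153]
[  0.   0. -60.] slide [-0.024  0.     0.055] [19.764 -0.58 ] [425.     70.923 265.952] [ 0.392  0.161 -1.013  
[... 385 characters left out ...]
51 -1.07   0.51  -0.333  0.378]
[-42.426   0.    -42.426] slide [-0.051 -0.001  0.032] [8.669 0.383] [309.945  81.863 238.855] [ 0.798  0.07  -1.07   0.319 -0.335  0.478]
[-60.   0.   0.] slide [-0.059 -0.    -0.009] [6.013 1.188] [265.879  85.539 255.222] [ 0.952 -0.05  -1.07   0.16  -0.479  0.481]
[-60.   0.   0.] slide [-0.06  -0.    -0.006] [3.385 1.629] [222.898  91.254 274.232] [ 1.142 -0.195 -1.07   0.07  -0.647  0.377]
[-42.426   0.    -42.426] slide [-0.045  0.001  0.04 ] [-0.6    2.287] [206.772 102.218 256.195] [ 1.207 -0.155 -1.07  -0.041 -0.622  0.401]
[ 0. 60.  0.] slide [ 0.    -0.06   0.002] [-0.6    2.287] [206.772 162.218 256.195] [ 1.307 -0.068 -1.007 -0.037 -0.596  0.298]
```

Model and arm agree well. Running the untilt sequence in one-row calls.

>>> carry_out(
  slide=[
    [0.025,-0.048,0.033],
    [0.05,-0.095,0.067],
    [0.076,-0.144,0.1],
  ],
  roll=[0,0,0],
  claw=[0,0,0],
)

```text
clock: 22.35
position: [410.0, 92.5, 323.1]
ee_rot: [0.971, 0.005, 0.24, -0.016]
contact_force: [0.8, 0.6, 1.9]
gripper_width: -0.1
grasp_force: 0.0
```

>>> carry_out(
  slide=[
    [-0.02,0.043,0.037],
  ],
  roll=[0],
  claw=[0],
)

```text
clock: 22.48
position: [419.9, 54.7, 312.5]
ee_rot: [0.975, 0.011, 0.223, -0.012]
contact_force: [0.8, -3.7, 0.1]
gripper_width: -0.2
grasp_force: 0.0
```

>>> carry_out(
  slide=[
    [-0.024,0,0.055],
  ],
  roll=[0],
  claw=[0],
)

```text
clock: 22.6
position: [429.7, 53.8, 290.1]
ee_rot: [0.98, 0.004, 0.197, -0.011]
contact_force: [-0.1, 1.1, -0.2]
gripper_width: -0.4
grasp_force: 0.0
```

```bash
python3 rec.py; sed -i 's/^T=np.*/T=P0.copy()/; s/range(6)/range(0)/' go2.py; python3 go2.py
```

```text
22.6 [ 0.3911  0.1183 -0.9753  0.9075 -0.1607  0.3101] [429.6771  53.7907 290.0728] [ 0.9803  0.0036  0.197  -0.0109] [-0.1478  1.1157 -0.2396]
[[  0.9223   0.0114   0.3863 429.6771]
 [  0.0028  -0.9997   0.0229  53.7907]
 [  0.3864  -0.02    -0.9221 290.0728]
 [  0.       0.       0.       1.    ]]
slide [0. 0. 0.]Traceback (most recent call last):
  File "go2.py", line 12, in <module>
    x=row(q,P+d,Q); a,b=fk(x,p)
                ^
NameError: name 'Q' is not defined. Did you mean: 'q'?
```

```bash
sed -i 's/^T=P0.copy()/T=P0.copy();Q=Q0/' go2.py; python3 go2.py
```

```text
slide [0. 0. 0.]
[  0.   0. -60.] slide [-0.023  0.001  0.055] [18.441  1.806] [435.867  52.933 256.376] [ 0.43   0.197 -0.946  0.716 -0.16   0.457]
[-42.426   0.    -42.426] slide [-0.054  0.001  0.027] [14.85   2.408] [399.081  51.581 236.337] [ 0.497  0.191 -0.998  0.574 -0.16   0.529]
[-60.   0.   0.] slide [-0.058 -0.001 -0.015] [13.54   3.029] [344.317  50.651 244.001] [ 0.607  0.09  -1.07   0.459 -0.207  0.538]
[-60.   0.   0.] slide [-0.058 -0.001 -0.014] [11.182  4.249] [297.85   49.087 257.882] [ 0.743 -0.028 -1.07   0.231 -0.343  0.635]
[-60.   0.   0.] slide [-0.059 -0.001 -0.012] [8.54  5.428] [256.252  47.942 275.37 ] [ 0.873 -0.169 -1.07   0.11  -0.505  0.627]
[-60.   0.   0.] slide [-0.059 -0.002 -0.009] [5.909 6.196] [216.203  47.68  296.161] [ 1.052 -0.345 -1.07   0.055 -0.702  0.503]
[-42.426   0.    -42.426] slide [-0.047  0.003  0.038] [2.077 7.503] [204.926  47.479 280.484] [ 1.062 -0.322 -1.07  -0.051 -0.692  0.575]
[  0. -60.   0.] slide [-0.002  0.059 -0.008] [2.296 7.297] [200.647  -8.529 280.521] [ 0.818 -0.348 -1.066 -0.086 -0.734  0.843]
[  0.    -42.426 -42.426] slide [-0.003  0.047  0.037] [1.787 7.177] [206.458 -40.298 255.442] [ 0.583 -0.216 -1.07  -0.149 -0.627  1.118]
[  0. -60.   0.] slide [-0.001  0.06  -0.007] [2.083 6.272] [200.887 -84.733 255.836] [ 0.339 -0.183 -1.048 -0.153 -0.641  1.364]
```

```bash
cat > beam.py <<'E'
from go import *
np.set_printoptions(precision=3,suppress=True)
q=np.array(eval(open('log.txt').readlines()[-1])[0]); P,Q=fk(q,p)
dirs=[np.array(d,float)/np.linalg.norm(d)*60 for d in [(0,0,-1),(-1,0,-1),(-1,0,0),(0,1,-1),(0,-1,-1),(0,1,0),(-1,1,0),(-1,1,-1)]]
B=[(0,q,[])]
for k in range(9):
    C=[]
    for _,q,h in B:
        P,Q=fk(q,p)
        for d in dirs:
            x=row(q,P+d,Q); a,b=fk(x,p)
            if ok(a,b): C.append((np.hypot(tilt(b)[0],2*tilt(b)[1]),x,h+[(np.round(Q.inv().apply(d)/1000,3).tolist(),np.round(tilt(b),1).tolist(),np.round(a).tolist())]))
    C.sort(key=lambda t:t[0]); B=C[:12]
    if B[0][0]<1.2: break
for s in B[0][2]: print(*s)
E
python3 beam.py
```

```text
[-0.045, -0.034, 0.019] [20.5, 0.4] [396.0, 91.0, 273.0]
[-0.055, -0.0, 0.025] [16.9, 0.6] [374.0, 95.0, 258.0]
[-0.043, -0.035, 0.023] [13.8, 0.8] [350.0, 133.0, 243.0]
[-0.058, -0.0, -0.014] [11.6, 1.0] [300.0, 137.0, 257.0]
[-0.059, -0.001, -0.012] [9.3, 1.0] [252.0, 144.0, 274.0]
[-0.007, 0.043, 0.041] [6.3, 1.7] [269.0, 106.0, 248.0]
[-0.06, -0.001, -0.007] [3.6, 2.1] [225.0, 113.0, 266.0]
[-0.036, -0.034, 0.034] [1.2, 2.1] [203.0, 156.0, 244.0]
[0.001, -0.06, 0.002] [1.2, 2.1] [203.0, 216.0, 244.0]
```

>>> carry_out(
  slide=[
    [-0.045,-0.034,0.019],
  ],
  roll=[0],
  claw=[0],
)

```text
clock: 22.72
position: [401.6, 94.5, 278.4]
ee_rot: [0.983, 0.002, 0.185, -0.006]
contact_force: [1.4, 0.9, 1.0]
gripper_width: -0.0
grasp_force: 0.0
```

>>> carry_out(
  slide=[
    [-0.055,0,0.025],
  ],
  roll=[0],
  claw=[0],
)

```text
clock: 22.85
position: [386.4, 94.1, 264.3]
ee_rot: [0.987, 0.007, 0.163, -0.011]
contact_force: [0.3, -0.6, 0.4]
gripper_width: 0.1
grasp_force: 0.0
```

>>> carry_out(
  slide=[
    [-0.043,-0.035,0.023],
  ],
  roll=[0],
  claw=[0],
)

```text
clock: 22.98
position: [379.5, 130.5, 250.0]
ee_rot: [0.989, 0.005, 0.145, -0.017]
contact_force: [1.5, 0.7, -1.3]
gripper_width: 0.6
grasp_force: 0.0
```

>>> carry_out(
  slide=[
    [-0.058,0,-0.014],
  ],
  roll=[0],
  claw=[0],
)

```text
clock: 23.1
position: [361.2, 126.7, 244.7]
ee_rot: [0.991, 0.011, 0.129, -0.035]
contact_force: [0.1, -1.4, 0.2]
gripper_width: 0.1
grasp_force: 0.0
```

>>> carry_out(
  slide=[
    [-0.059,-0.001,-0.012],
  ],
  roll=[0],
  claw=[0],
)

```text
clock: 23.22
position: [338.4, 120.4, 236.9]
ee_rot: [0.992, 0.012, 0.112, -0.054]
contact_force: [1.1, -0.5, 0.4]
gripper_width: -0.0
grasp_force: 0.0
```

```bash
python3 rec.py; python3 beam.py
```

```text
23.225 [ 0.7725  0.1249 -1.0669  0.496  -0.1601  0.3416] [338.3618 120.3504 236.9438] [ 0.9921  0.0124  0.1122 -0.0539] [ 1.0866 -0.4652  0.3745]
[[  0.9745   0.0366   0.2213 338.3618]
 [  0.0125  -0.9939   0.1097 120.3504]
 [  0.224   -0.1042  -0.969  236.9438]
 [  0.       0.       0.       1.    ]]
[0.001, -0.06, 0.007] [12.9, 6.5] [338.0, 180.0, 237.0]
[-0.058, -0.002, -0.013] [10.9, 6.4] [286.0, 183.0, 248.0]
[-0.059, -0.002, -0.011] [8.5, 6.2] [237.0, 189.0, 262.0]
[-0.048, 0.003, 0.035] [4.4, 5.8] [213.0, 201.0, 239.0]
[0.002, -0.06, 0.006] [4.4, 5.8] [213.0, 261.0, 239.0]
[0.002, -0.06, 0.006] [4.4, 5.8] [213.0, 321.0, 239.0]
[0.002, -0.06, 0.006] [4.4, 5.8] [213.0, 381.0, 239.0]
[0.002, -0.06, 0.006] [4.4, 5.8] [213.0, 441.0, 239.0]
[0.002, -0.06, 0.006] [4.4, 5.8] [213.0, 501.0, 239.0]
```

```bash
sed -i 's/2\*tilt(b)\[1\]/tilt(b)[1]/; s/B=C\[:12\]/B=C[:6]+[C[i] for i in range(6,min(len(C),200),6)]/; s/range(9)/range(7)/' beam.py
sed -i 's/(-1,1,-1)\]\]/(-1,1,-1),(0,-1,0),(-1,-1,0),(-1,-1,-1),(1,0,-1),(1,-1,0),(1,1,-1)]]/' beam.py; sed -i 's/200<P\[0\]/120<P[0]/' plan.py; time timeout 400 python3 beam.py
```

```text
[-0.041, -0.044, -0.005] [11.4, 6.6] [302.0, 164.0, 245.0]
[-0.059, -0.002, -0.012] [8.9, 6.6] [254.0, 169.0, 259.0]
[-0.041, -0.044, -0.002] [8.1, 6.4] [214.0, 214.0, 264.0]
[-0.048, 0.003, 0.036] [4.3, 5.5] [187.0, 228.0, 241.0]
[-0.043, 0.041, -0.007] [1.4, 4.6] [159.0, 199.0, 258.0]
[-0.044, 0.041, -0.004] [-1.2, 3.6] [130.0, 171.0, 279.0]
[0.043, 0.004, 0.041] [-1.3, 3.4] [168.0, 176.0, 242.0]
real	0m19.469s
user	0m19.976s
sys	0m0.072s
```

>>> carry_out(
  slide=[
    [-0.041,-0.044,-0.005],
  ],
  roll=[0],
  claw=[0],
)

```text
clock: 23.35
position: [319.9, 163.2, 233.6]
ee_rot: [0.993, 0.012, 0.101, -0.064]
contact_force: [1.6, 2.3, 0.8]
gripper_width: 0.3
grasp_force: 0.0
```

>>> carry_out(
  slide=[
    [-0.059,-0.002,-0.012],
  ],
  roll=[0],
  claw=[0],
)

```text
clock: 23.48
position: [295.9, 165.9, 225.4]
ee_rot: [0.993, 0.018, 0.083, -0.08]
contact_force: [0.9, -0.4, 0.8]
gripper_width: 0.1
grasp_force: 0.0
```

>>> carry_out(
  slide=[
    [-0.041,-0.044,-0.002],
  ],
  roll=[0],
  claw=[0],
)

```text
clock: 23.6
position: [270.7, 209.9, 224.0]
ee_rot: [0.994, 0.016, 0.071, -0.085]
contact_force: [1.6, 1.9, 0.6]
gripper_width: -0.1
grasp_force: 0.0
```

>>> carry_out(
  slide=[
    [-0.048,0.003,0.036],
  ],
  roll=[0],
  claw=[0],
)

```text
clock: 23.72
position: [247.2, 217.5, 209.9]
ee_rot: [0.995, 0.021, 0.048, -0.082]
contact_force: [-0.2, -0.2, -0.1]
gripper_width: 0.1
grasp_force: 0.0
```

>>> carry_out(
  slide=[
    [0,0,0],
  ],
  roll=[0],
  claw=[0],
)

```text
clock: 23.85
position: [247.0, 215.9, 208.9]
ee_rot: [0.995, 0.021, 0.048, -0.079]
contact_force: [-1.0, -0.1, 0.4]
gripper_width: 0.0
grasp_force: 0.0
```

```bash
python3 rec.py; timeout 400 python3 beam.py
```

```text
23.85 [ 1.2294  0.164  -1.0676  0.2072 -0.1602  0.1821] [246.9918 215.8761 208.9132] [ 0.9955  0.0211  0.0477 -0.0793] [-1.0053 -0.0751  0.4327]
[[  0.9946   0.0495   0.0916 246.9918]
 [  0.0344  -0.9865   0.1598 215.8761]
 [  0.0983  -0.1558  -0.9829 208.9132]
 [  0.       0.       0.       1.    ]]Traceback (most recent call last):
  File "beam.py", line 14, in <module>
    if B[0][0]<1.2: break
       ~^^^
IndexError: list index out of range
```

```bash
sed -i 's/tip\[2\]>60 and 120/tip[2]>36 and 80/' plan.py; sed -i 's/(1,1,-1)\]\]/(1,1,-1),(0,-1,1),(-1,-1,1),(0,0,1)]]/;s/range(7)/range(6)/' beam.py; timeout 400 python3 beam.py
```

```text
[-0.041, -0.044, 0.003] [4.4, 9.1] [208.0, 260.0, 213.0]
[-0.06, -0.003, -0.005] [2.1, 8.3] [155.0, 267.0, 221.0]
[-0.035, 0.028, -0.041] [1.2, 7.9] [124.0, 237.0, 261.0]
[-0.044, 0.04, -0.007] [-1.1, 6.3] [93.0, 211.0, 281.0]
[-0.003, 0.06, -0.007] [-2.9, 5.2] [104.0, 163.0, 298.0]
[0.044, 0.006, 0.04] [-3.0, 4.7] [130.0, 170.0, 271.0]
```

```bash
cat > b3.py <<'E'
from go import *
import sim
np.set_printoptions(precision=3,suppress=True)
q0=np.array(eval(open('log.txt').readlines()[-1])[0]); P0,Q0=fk(q0,p)
dirs=[np.array(d,float)/np.linalg.norm(d)*60 for d in [(0,-1,-1),(-1,-1,0),(0,-1,0),(-1,-1,-1),(1,-1,0),(1,-1,-1),(0,0,-1),(-1,0,0),(-1,0,-1)]]
for st in [(150,330,240),(200,330,240),(250,330,240),(300,300,240),(250,250,220),(250,400,230),(150,400,230),(350,350,230)]:
    q=sim.step(q0,np.array(st,float),Q0,.4); P,Q=fk(q,p); h=[]
    for k in range(6):
        c=[]
        for d in dirs:
            x=row(q,P+d,Q); a,b=fk(x,p)
            if ok(a,b): c.append((np.hypot(*tilt(b)),x,d))
        if not c: break
        c.sort(key=lambda t:t[0]); q=c[0][1]; h.append((np.round(c[0][2]).tolist(),np.round(tilt(fk(q,p)[1]),1).tolist())); P,Q=fk(q,p)
    print(st,sl(P0,Q0,st),h,P)
E
timeout 400 python3 b3.py
```

```text
(150, 330, 240) [-0.09  -0.122 -0.021] [([-35.0, -35.0, -35.0], [2.8, 7.8]), ([-42.0, -42.0, 0.0], [0.3, 6.2]), ([0.0, -60.0, 0.0], [-2.3, 4.9]), ([35.0, -35.0, -35.0], [-3.4, 4.3]), ([42.0, -42.0, 0.0], [-3.4, 4.3]), ([42.0, -42.0, 0.0], [-3.0, 4.1])] [212.117 127.795 219.808]
(200, 330, 240) [-0.04  -0.12  -0.017] [([-35.0, -35.0, -35.0], [3.9, 8.7]), ([-42.0, -42.0, 0.0], [1.2, 7.6]), ([-42.0, -42.0, 0.0], [-1.9, 6.2]), ([35.0, -35.0, -35.0], [-2.8, 5.7]), ([42.0, -42.0, 0.0], [-2.7, 5.7]), ([42.0, -42.0, 0.0], [-2.4, 5.6])] [220.812 135.098 210.271]
(250, 330, 240) [ 0.01  -0.117 -0.012] [([-35.0, -35.0, -35.0], [5.0, 9.1]), ([-42.0, -42.0, 0.0], [2.8, 8.6]), ([-60.0, 0.0, 0.0], [0.7, 7.7]), ([-42.0, -42.0, 0.0], [-2.4, 6.3]), ([35.0, -35.0, -35.0], [-3.3, 5.7]), ([42.0, -42.0, 0.0], [-3.2, 5.7])] [174.458 177.11  211.153]
(300, 300, 240) [ 0.059 -0.085 -0.012] [([-60.0, 0.0, 0.0], [5.3, 9.2]), ([-35.0, -35.0, -35.0], [4.4, 9.0]), ([-60.0, 0.0, 0.0], [2.2, 8.3]), ([-42.0, -42.0, 0.0], [-0.9, 7.2]), ([-42.0, -42.0, 0.0], [-4.1, 5.7]), ([35.0, -35.0, -35.0], [-4.8, 5.2])] [129.691 
[... 412 characters left out ...]
, 0.0], [4.9, 9.0]), ([-35.0, -35.0, -35.0], [0.8, 7.3]), ([-42.0, -42.0, 0.0], [-2.3, 5.9]), ([42.0, -42.0, 0.0], [-2.8, 5.8])] [137.865 212.651 224.167]
(150, 400, 230) [-0.088 -0.19  -0.   ] [([-42.0, -42.0, 0.0], [5.3, 9.2]), ([0.0, -60.0, 0.0], [4.1, 8.4]), ([-35.0, -35.0, -35.0], [0.5, 6.1]), ([0.0, -60.0, 0.0], [-2.2, 4.8]), ([42.0, -42.0, 0.0], [-2.7, 4.7]), ([42.0, -42.0, 0.0], [-2.7, 4.7])] [180.624 160.608 232.673]
(350, 350, 230) [ 0.109 -0.131  0.01 ] [([-60.0, 0.0, 0.0], [5.3, 9.2]), ([-60.0, 0.0, 0.0], [5.3, 9.2]), ([-60.0, 0.0, 0.0], [5.3, 9.2]), ([-42.0, -42.0, 0.0], [4.8, 8.9]), ([-35.0, -35.0, -35.0], [1.0, 6.8]), ([0.0, -60.0, 0.0], [-1.7, 5.8])] [113.612 244.151 223.584]
```

>>> carry_out(
  slide=[
    [-0.03,-0.041,-0.007],
    [-0.06,-0.082,-0.014],
    [-0.09,-0.122,-0.021],
    [-0.09,-0.122,-0.021],
  ],
  roll=[0,0,0,0],
  claw=[0,0,0,0],
)

```text
clock: 24.35
position: [149.4, 332.1, 241.4]
ee_rot: [0.995, 0.022, 0.048, -0.082]
contact_force: [-0.6, -0.8, -0.9]
gripper_width: -0.5
grasp_force: 0.0
```

>>> carry_out(
  slide=[
    [-0.039,0.038,0.026],
  ],
  roll=[0],
  claw=[0],
)

```text
clock: 24.48
position: [139.5, 316.9, 205.8]
ee_rot: [0.996, 0.022, 0.023, -0.079]
contact_force: [-11.8, 24.3, -3.1]
gripper_width: 0.3
grasp_force: 0.0
```

>>> carry_out(
  slide=[
    [-0.042,0.04,-0.008],
  ],
  roll=[0],
  claw=[0],
)

```text
clock: 24.6
position: [122.0, 292.0, 194.4]
ee_rot: [0.997, 0.022, 0.0, -0.073]
contact_force: [0.3, -1.3, -0.3]
gripper_width: -0.4
grasp_force: 0.0
```

```bash
python3 rec.py; timeout 400 python3 beam.py; python3 - <<'E'
from h import *
for n in("top","side"):
    p=cloud(shot(n)).reshape(-1,3); 
    for x0 in (500,700,850):
        print(n,x0,[(y,len(q) and float(np.round(q[:,2].max()))) for y in range(-700,-200,100) for q in [p[(p[:,0]>x0)&(p[:,0]<x0+150)&(p[:,1]>y)&(p[:,1]<y+100)]]])
E
```

```text
24.6 [ 1.7088  0.198  -1.0682  0.1108 -0.1607 -0.2018] [122.0235 291.9546 194.3908] [ 0.9971  0.0221  0.0004 -0.0729] [ 0.2735 -1.2506 -0.2698]
[[  0.999    0.0441  -0.0023 122.0235]
 [  0.0439  -0.9884   0.1453 291.9546]
 [  0.0041  -0.1453  -0.9894 194.3908]
 [  0.       0.       0.       1.    ]]
[-0.002, 0.036, -0.048] [-0.3, 8.3] [123.0, 250.0, 237.0]
[-0.036, 0.028, -0.039] [-1.1, 7.7] [92.0, 221.0, 279.0]
[-0.003, 0.059, -0.008] [-2.9, 6.6] [104.0, 173.0, 295.0]
[-0.044, 0.04, -0.003] [-4.8, 5.1] [86.0, 152.0, 309.0]
[0.039, -0.03, 0.035] [-4.2, 5.1] [96.0, 181.0, 282.0]
[0.045, 0.006, 0.039] [-3.8, 4.8] [130.0, 187.0, 250.0]
top 500 [(-700, 0), (-600, 34.0), (-500, 37.0), (-400, 27.0), (-300, 83.0)]
top 700 [(-700, 0), (-600, 15.0), (-500, 196.0), (-400, 262.0), (-300, 242.0)]
top 850 [(-700, 0), (-600, 129.0), (-500, 237.0), (-400, 262.0), (-300, 234.0)]
side 500 [(-700, 25.0), (-600, 511.0), (-500, 38.0), (-400, 29.0), (-300, 82.0)]
side 700 [(-700, 5.0), (-600, 508.0), (-500, 196.0), (-400, 262.0), (-300, 238.0)]
side 850 [(-700, 435.0), (-600, 509.0), (-500, 515.0), (-400, 263.0), (-300, 234.0)]
```

```bash
cat > b4.py <<'E'
from go import *
import sim
np.set_printoptions(precision=2,suppress=True)
q0=np.array(eval(open('log.txt').readlines()[-1])[0]); P0,Q0=fk(q0,p)
rng=np.random.default_rng(1); res=[]
for k in range(1500):
    st=np.array([rng.uniform(80,850),rng.uniform(-450,450),rng.uniform(240,900)])
    if k%2: # bias to boundary: place at limit
        st=st*rng.uniform(1,1.3)
    q=sim.step(q0,st,Q0,.4); P,Q=fk(q,p)
    if abs(tilt(Q)-tilt(Q0)).max()>1: continue
    d=rng.normal(size=3); d*=60/np.linalg.norm(d)
    x=row(q,P+d,Q); a,b=fk(x,p)
    x=row(x,a+d,b); a,b=fk(x,p)
    t=tilt(b); 
    if a[2]+173*b.as_matrix()[2,2]<60: continue
    res.append((np.hypot(*t),t,P,d,q))
res.sort(key=lambda r:r[0])
print(len(res))
for r in res[:14]: print(*r)
E
timeout 500 python3 b4.py
```

```text
1085
6.255196642972287 [0.7  6.22] [ 160.25 -360.28  630.65] [ 16.95  28.92 -49.76] [ 1.57 -1.21 -0.01  0.   -2.64  0.04]
6.523595134489196 [-0.08  6.52] [ 263.33 -401.11  654.43] [-37.45 -13.18 -44.99] [ 1.81 -1.21  0.18  0.09 -2.83 -0.11]
6.597921856973544 [0.6  6.57] [  95.93 -209.82  496.73] [ -4.39  -5.42 -59.59] [ 1.27 -1.2  -0.53 -0.05 -2.1   0.32]
6.635677560774063 [0.83 6.58] [ 100.86 -135.51  507.14] [ 17.36 -45.78 -34.68] [ 1.1  -1.01 -0.57 -0.07 -1.88  0.49]
6.676703392143084 [1.98 6.38] [ 626.55 -439.98  613.74] [ 21.43 -32.44  45.7 ] [-0.43  0.7   1.1  -0.15 -2.03  1.98]
6.758868785126961 [1.61 6.57] [ 362.46 -296.02  906.5 ] [42.91  7.33 41.29] [-0.39  0.37  1.41 -0.29 -2.65  1.75]
6.8027241137253425 [1.33 6.67] [ 204.78 -219.67  569.02] [ 36.46  35.75 -31.5 ] [ 1.75 -1.21 -0.32  0.04 -2.33 -0.1 ]
6.997167581332715 [1.09 6.91] [ 477.7  -448.76  761.59] [ 45.75 -37.6   -9.64] [-0.54  0.58  1.28 -0.17 -2.34  2.03]
6.998763434553035 [-0.09  7.  ] [ 228.88 -467.8   658.61] [-19.32  29.3  -48.66] [ 1.71 -1.21  0.29  0.07 -2.93 -0.02]
7.072065302128271 [0.24 7.07] [ 243.65 -197.05  916.65] [-11.46 -31.93  49.49] [-0.23  0.    0.93 -0.24 -2.52  1.64]
7.129883965565908 [1.34 7.  ] [ 698.21 -465.07  550.77] [ 13.4  -54.85 -20.29] [-0.42  0.91  1.37 -0.15 -2.09  1.96]
7.1692141463351575 [0.22 7.17] [ 133.91 -374.77  648.36] [ -5.5  -47.28 -36.53] [ 1.5  -1.18  0.06 -0.03 -2.67  0.09]
7.298694104446057 [1.26 7.19] [ 622.77 -362.13  677.09] [ -8.83 -24.18  54.2 ] [-0.33  0.63  1.13 -0.16 -2.12  1.86]
7.315595001085207 [0.66 7.29] [182.18   2.28 387.62] [ 23.73 -38.13  39.79] [ 0.97 -0.59 -0.84 -0.09 -1.2   0.67]
```

```bash
cat > b5.py <<'E'
from go import *
import sim
np.set_printoptions(precision=2,suppress=True)
q0=np.array(eval(open('log.txt').readlines()[-1])[0]); P0,Q0=fk(q0,p)
for A in (-45,-60,-75):
  for Z in (450,600,750,850):
    a=np.radians(A); u=np.array([np.cos(a),np.sin(a),0])
    best=None
    for r in range(500,1000,25):
        st=u*r+[0,0,Z]; q=sim.step(q0,st,Q0,.4); P,Q=fk(q,p)
        if np.linalg.norm(P-st)<3: best=(r,q)
    if not best: continue
    for el in (0,20,40,60):
        q=best[1]; P,Q=fk(q,p); d=60*(u*np.cos(np.radians(el))+[0,0,np.sin(np.radians(el))]); h=[]
        for k in range(5):
            q=row(q,P+d,Q); P,Q=fk(q,p); h.append(np.round(tilt(Q),1).tolist())
        print(A,Z,best[0],el,h[1],h[4],P)
E
timeout 500 python3 b5.py
```

```text
-45 450 875 0 [2.1, 5.6] [6.4, 0.4] [ 673.41 -669.92  362.82]
-45 450 875 20 [2.4, 5.3] [6.8, -0.1] [ 651.7  -647.95  444.45]
-45 450 875 40 [2.2, 5.5] [6.5, 0.3] [ 622.74 -619.03  523.56]
-45 450 875 60 [1.8, 6.0] [5.5, 1.5] [ 589.38 -586.07  593.79]
-45 600 800 0 [2.0, 5.8] [5.8, 1.2] [ 635.56 -632.17  484.11]
-45 600 800 20 [2.3, 5.4] [6.4, 0.3] [ 608.28 -604.46  558.22]
-45 600 800 40 [2.3, 5.3] [6.4, 0.3] [ 573.1  -569.17  631.57]
-45 600 800 60 [2.1, 5.6] [5.6, 1.1] [ 532.94 -529.24  697.95]
-45 750 675 0 [1.5, 6.3] [4.5, 2.5] [ 575.91 -572.88  616.08]
-45 750 675 20 [1.8, 5.8] [5.3, 1.4] [ 543.95 -540.31  678.87]
-45 750 675 40 [2.0, 5.6] [5.5, 1.0] [ 503.06 -499.14  742.78]
-45 750 675 60 [1.9, 5.7] [5.1, 1.4] [ 456.24 -452.37  801.66]
-45 850 550 0 [0.9, 6.9] [3.3, 3.8] [ 515.16 -512.59  715.51]
-45 850 550 20 [1.3, 6.3] [4.2, 2.5] [ 481.21 -477.91  767.38]
-45 850 550 40 [1.5, 5.9] [4.4, 1.8] [ 437.2  -433.49  821.78]
-45 850 550 60 [1.5, 5.9] [4.2, 1.9] [ 386.31 -382.5   872.52]
-60 450 875 0 [1.3, 5.0] [4.0, -1.1] [ 475.15 -819.85  362.05]
-60 450 875 20 [1.5, 4.7] [4.2, 
[... 224 characters left out ...]
0 600 800 20 [1.4, 4.8] [3.9, -1.1] [ 429.13 -739.96  557.21]
-60 600 800 40 [1.4, 4.8] [3.8, -1.1] [ 404.28 -696.85  630.57]
-60 600 800 60 [1.2, 5.1] [3.3, -0.1] [ 375.92 -647.98  697.  ]
-60 750 675 0 [0.8, 5.9] [2.6, 1.5] [ 406.33 -701.26  614.92]
-60 750 675 20 [1.0, 5.3] [3.1, 0.2] [ 383.7  -661.62  677.74]
-60 750 675 40 [1.1, 5.1] [3.1, -0.2] [ 354.78 -611.37  741.71]
-60 750 675 60 [1.0, 5.3] [2.7, 0.3] [ 321.71 -554.21  800.69]
-75 750 500 0 [4.6, 10.6] [5.9, 14.9] [ 185.14 -682.26  697.38]
-75 750 500 20 [4.7, 11.3] [6.0, 15.4] [ 173.57 -639.02  766.48]
-75 750 500 40 [4.8, 11.3] [6.4, 14.5] [ 159.21 -582.62  829.92]
-75 750 500 60 [4.9, 10.7] [6.9, 12.5] [ 143.22 -518.67  885.03]
```

>>> carry_out(
  slide=[
    [0.02,-0.004,-0.055],
    [0.04,-0.007,-0.11],
    [0.06,-0.011,-0.16],
    [0.08,-0.015,-0.205],
    [0.115,0.013,-0.247],
    [0.15,0.042,-0.289],
    [0.187,0.07,-0.331],
    [0.223,0.099,-0.373],
  ],
  roll=[0,0,0,0,0,0,0,0],
  claw=[0,0,0,0,0,0,0,0],
)

```text
clock: 25.7
position: [350.6, 146.5, 552.2]
ee_rot: [0.997, 0.021, 0.002, -0.074]
contact_force: [-0.2, 1.0, -1.0]
gripper_width: -0.1
grasp_force: 0.0
```

>>> carry_out(
  slide=[
    [0.024,0.048,-0.027],
    [0.048,0.095,-0.054],
    [0.071,0.143,-0.081],
    [0.095,0.19,-0.108],
    [0.119,0.238,-0.136],
    [0.122,0.286,-0.156],
    [0.126,0.334,-0.176],
    [0.13,0.382,-0.195],
  ],
  roll=[0,0,0,0,0,0,0,0],
  claw=[0,0,0,0,0,0,0,0],
)

```text
clock: 26.7
position: [496.0, -254.0, 688.1]
ee_rot: [0.997, 0.02, 0.0, -0.073]
contact_force: [0.4, 0.9, 0.3]
gripper_width: -0.3
grasp_force: 0.0
```

```bash
python3 rec.py; cat > to.py <<'E'
from go import *
np.set_printoptions(precision=3,suppress=True)
q=np.array(eval(open('log.txt').readlines()[-1])[0]); P,Q=fk(q,p); print("tilt",tilt(Q))
print(sl(P,Q,[float(v) for v in sys.argv[1:4]]))
E
python3 to.py 477 -477 750
```

```text
26.7 [-0.2185  0.2382  0.5374 -0.1499 -1.9003  1.7839] [ 495.9882 -253.9809  688.0716] [ 0.9971  0.0205  0.0005 -0.0728] [0.3527 0.9277 0.3436]
[[   0.9992    0.0409   -0.002   495.9882]
 [   0.0407   -0.9886    0.1452 -253.9809]
 [   0.0039   -0.1452   -0.9894  688.0716]
 [   0.        0.        0.        1.    ]]
tilt [-0.118  8.349]
[-0.028  0.211 -0.093]
```

>>> carry_out(
  slide=[
    [-0.007,0.053,-0.023],
    [-0.014,0.106,-0.046],
    [-0.021,0.158,-0.07],
    [-0.028,0.211,-0.093],
  ],
  roll=[0,0,0,0],
  claw=[0,0,0,0],
)

```text
clock: 27.2
position: [478.0, -468.8, 748.1]
ee_rot: [0.997, 0.02, 0.0, -0.073]
contact_force: [1.6, -0.4, 1.0]
gripper_width: -0.2
grasp_force: 0.0
```

>>> carry_out(
  slide=[
    [0.031,0.028,-0.043],
  ],
  roll=[0],
  claw=[0],
)

```text
clock: 27.32
position: [486.3, -478.8, 749.8]
ee_rot: [0.998, 0.016, 0.006, -0.066]
contact_force: [13.1, -18.6, 48.2]
gripper_width: 0.0
grasp_force: 0.0
```

>>> carry_out(
  slide=[
    [0.031,0.029,-0.042],
  ],
  roll=[0],
  claw=[0],
)

```text
clock: 27.45
position: [491.7, -480.5, 747.7]
ee_rot: [0.998, 0.019, 0.016, -0.057]
contact_force: [1.1, -0.5, -0.4]
gripper_width: 0.1
grasp_force: 0.0
```

>>> carry_out(
  slide=[
    [0.031,0.03,-0.041],
  ],
  roll=[0],
  claw=[0],
)

```text
clock: 27.58
position: [490.7, -480.4, 753.6]
ee_rot: [0.998, 0.02, 0.03, -0.043]
contact_force: [-0.7, 0.3, 1.8]
gripper_width: -0.0
grasp_force: 0.0
```

>>> carry_out(
  slide=[
    [0.031,0.032,-0.039],
  ],
  roll=[0],
  claw=[0],
)

```text
clock: 27.7
position: [491.6, -483.7, 754.7]
ee_rot: [0.998, 0.02, 0.041, -0.032]
contact_force: [-0.4, -0.4, -0.4]
gripper_width: 0.1
grasp_force: 0.0
```

```bash
python3 rec.py; python3 to.py 477 -477 750
```

```text
27.7 [-0.5638  0.6601  1.4077 -0.1313 -2.2807  2.0869] [ 491.6364 -483.699   754.6776] [ 0.9984  0.0199  0.0413 -0.0323] [-0.4411 -0.4487 -0.3538]
[[   0.9958    0.0424    0.0812  491.6364]
 [   0.037    -0.9971    0.0661 -483.699 ]
 [   0.0838   -0.0628   -0.9945  754.6776]
 [   0.        0.        0.        1.    ]]
tilt [4.669 3.804]
[-0.015 -0.007  0.004]
```

>>> carry_out(
  slide=[
    [0.033,0.032,-0.038],
  ],
  roll=[0],
  claw=[0],
)

```text
clock: 27.82
position: [494.6, -487.4, 753.9]
ee_rot: [0.998, 0.019, 0.051, -0.022]
contact_force: [0.7, -0.0, -0.8]
gripper_width: 0.0
grasp_force: 0.0
```

>>> carry_out(
  slide=[
    [0.034,0.033,-0.037],
  ],
  roll=[0],
  claw=[0],
)

```text
clock: 27.95
position: [497.8, -491.3, 753.0]
ee_rot: [0.998, 0.019, 0.062, -0.011]
contact_force: [-0.3, 0.1, -0.5]
gripper_width: 0.0
grasp_force: 0.0
```

>>> carry_out(
  slide=[
    [0.034,0.033,-0.037],
  ],
  roll=[0],
  claw=[0],
)

```text
clock: 28.08
position: [499.9, -494.4, 753.6]
ee_rot: [0.997, 0.018, 0.072, -0.0]
contact_force: [0.2, -0.2, -0.6]
gripper_width: -0.2
grasp_force: 0.0
```

```bash
python3 rec.py; python3 to.py 520 -153 480
```

```text
28.075 [-0.5661  0.668   1.4065 -0.0971 -2.1867  2.1115] [ 499.9035 -494.4459  753.5913] [ 0.9972  0.0178  0.072  -0.    ] [ 0.233  -0.2365 -0.6436]
[[   0.989     0.0354    0.1435  499.9035]
 [   0.0354   -0.9994    0.0026 -494.4459]
 [   0.1435    0.0025   -0.9896  753.5913]
 [   0.        0.        0.        1.    ]]
tilt [8.253 0.149]
[-0.007 -0.341  0.275]
```

>>> carry_out(
  slide=[
    [-0.001,-0.043,0.034],
    [-0.002,-0.085,0.068],
    [-0.003,-0.128,0.102],
    [-0.004,-0.17,0.136],
    [-0.005,-0.213,0.17],
    [-0.006,-0.256,0.205],
    [-0.007,-0.299,0.24],
    [-0.007,-0.341,0.275],
  ],
  roll=[0,0,0,0,0,0,0,1.5],
  claw=[0.06,0.06,0.06,0.06,0.06,0.06,0.06,0.06],
)

```text
clock: 29.08
position: [519.3, -151.3, 479.3]
ee_rot: [0.997, 0.005, 0.072, -0.002]
contact_force: [0.2, 0.2, -0.3]
gripper_width: 59.9
grasp_force: 0.0
```

>>> carry_out(
  slide=[
    [0,0,0],
  ],
  roll=[0],
  claw=[0.06],
)

```text
clock: 29.2
position: [519.2, -150.4, 477.0]
ee_rot: [0.998, 0.007, 0.069, -0.002]
contact_force: [-0.5, -0.4, 1.0]
gripper_width: 60.0
grasp_force: 0.0
```

```bash
python3 rec.py; cat > see.py <<'E'
from h import *
d=shot("wrist"); cv2.imwrite("pics/w2.png",d["img"][:,:,::-1])
for t,z in (("filter",12),("filter_housing",0)):
    for q in place_of(d,t)[:2]: print(t,q,onplane(d,q["at"],z))
p=cloud(d).reshape(-1,3)
m=(p[:,2]>68)&(p[:,2]<84)&(abs(p[:,0]-587)<70)&(abs(p[:,1]+153)<50)
if m.sum()>20: print("fin",m.sum(),cv2.minAreaRect(p[m][:,:2].astype(np.float32)),p[m].mean(0))
m=(p[:,2]>50)&(p[:,2]<63)&(abs(p[:,0]-587)<80)&(abs(p[:,1]+153)<54)
if m.sum()>20: print("top",m.sum(),cv2.minAreaRect(p[m][:,:2].astype(np.float32)),p[m].mean(0))
E
python3 see.py
```

```text
29.2 [ 0.0174  0.1679 -0.1129 -0.0032 -1.1528  1.5677] [ 519.2422 -150.4079  477.0234] [ 0.9976  0.0066  0.0685 -0.0022] [-0.4509 -0.3577  0.9711]
[[   0.9905    0.0135    0.1367  519.2422]
 [   0.0129   -0.9999    0.0053 -150.4079]
 [   0.1367   -0.0035   -0.9906  477.0234]
 [   0.        0.        0.        1.    ]]
filter {'at': [257.6, 142.9], 'conf': 0.83} [ 596.11 -153.07   12.  ]
fin 565 ((573.2415161132812, -152.8695068359375), (95.24701690673828, 62.96207809448242), 0.793182373046875) [ 574.72 -152.75   73.14]
top 5313 ((587.0164794921875, -155.65353393554688), (159.56947326660156, 100.69186401367188), 0.3599220812320709) [ 598.9 -152.5   57.9]
```

View pics/w2.png

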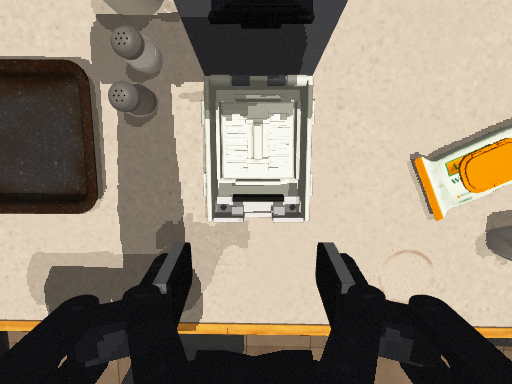

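The wrist view shows the cassette in the open housing. Its grip fin runs down the middle, around (258,140), and the cover stands behind it.

```bash
python3 - <<'E'
from h import *
d=shot("wrist"); P=cloud(d); p=P.reshape(-1,3)
m=(p[:,2]>66)&(p[:,2]<86)&(p[:,0]>555)&(p[:,0]<640)&(abs(p[:,1]+153)<15)
q=p[m];print(len(q),cv2.minAreaRect(q[:,:2].astype(np.float32)),q.mean(0),np.percentile(q,[2,98],axis=0))
for r in (115,125,135,145,155,165): print(r,onplane(d,(251,r),76),onplane(d,(265,r),76),np.round(P[r,246:270:2,2]))
E
python3 to.py 520 -153 300
```

```text
364 ((599.1751098632812, -152.47927856445312), (42.74264907836914, 10.87108325958252), 0.6672898530960083) [ 599.31 -152.51   75.35] [[ 578.28 -158.04   73.04]
 [ 620.12 -147.04   77.1 ]]
115 [ 633.   -148.06   76.  ] [ 633.15 -164.51   76.  ] [59. 57. 57. 58. 58. 58. 58. 57. 57. 57. 59. 60.]
125 [ 621.5  -148.16   76.  ] [ 621.65 -164.68   76.  ] [59. 61. 60. 61. 61. 61. 60. 62. 61. 62. 61. 57.]
135 [ 609.88 -148.25   76.  ] [ 610.04 -164.85   76.  ] [ 59.  58.  73.  76.  75.  75.  76.  58.  58. 462.  57.  58.]
145 [ 598.16 -148.35   76.  ] [ 598.31 -165.03   76.  ] [58. 57. 73. 76. 77. 75. 75. 57. 57. 58. 59. 58.]
155 [ 586.32 -148.44   76.  ] [ 586.48 -165.21   76.  ] [59. 58. 74. 77. 76. 77. 75. 56. 59. 58. 59. 59.]
165 [ 574.36 -148.54   76.  ] [ 574.52 -165.38   76.  ] [61. 60. 61. 60. 61. 61. 61. 62. 60. 62. 61. 59.]
tilt [7.856 0.307]
[-0.024  0.003  0.176]
```

```bash
python3 to.py 575.6 -153.4 300;python3 to.py 575.6 -153.4 234.3
```

```text
tilt [7.856 0.307]
[0.031 0.004 0.183]
tilt [7.856 0.307]
[0.022 0.005 0.248]
```

>>> carry_out(
  slide=[
    [0.012,0.001,0.05],
    [0.025,0.003,0.1],
    [0.032,0.004,0.15],
    [0.031,0.004,0.183],
    [0.031,0.004,0.183],
  ],
  roll=[0,0,0,0,0],
  claw=[0.06,0.06,0.06,0.06,0.06],
)

```text
clock: 30.02
position: [576.3, -156.9, 301.1]
ee_rot: [0.998, 0.004, 0.069, -0.002]
contact_force: [0.1, 0.3, 0.7]
gripper_width: 59.8
grasp_force: 0.0
```

```bash
python3 rec.py; python3 to.py 575.6 -153.4 234.3
```

```text
30.025 [ 0.0044  0.4057 -0.2431 -0.0046 -0.7842  1.5768] [ 576.3494 -156.8802  301.0808] [ 0.9976  0.0037  0.0689 -0.0017] [0.0715 0.3229 0.6997]
[[   0.9905    0.0075    0.1374  576.3494]
 [   0.0071   -1.        0.0039 -156.8802]
 [   0.1374   -0.0029   -0.9905  301.0808]
 [   0.        0.        0.        1.    ]]
tilt [7.895 0.224]
[-0.01  -0.003  0.066]
```

>>> carry_out(
  slide=[
    [-0.003,-0.001,0.02],
    [-0.006,-0.002,0.042],
    [-0.009,-0.003,0.058],
    [-0.01,-0.003,0.066],
    [-0.01,-0.003,0.066],
  ],
  roll=[0,0,0,0,0],
  claw=[0.06,0.06,0.06,0.06,0.06],
)

```text
clock: 30.65
position: [576.1, -152.8, 236.8]
ee_rot: [0.997, 0.005, 0.071, -0.002]
contact_force: [-0.2, -0.3, 0.8]
gripper_width: 60.0
grasp_force: 0.0
```

>>> carry_out(
  slide=[
    [0,0,0],
    [0,0,0],
    [0,0,0],
    [0,0,0],
    [0,0,0],
    [0,0,0],
  ],
  roll=[0,0,0,0,0,0],
  claw=[0.045,0.03,0.02,0.008,0.004,0.004],
)

```text
clock: 31.4
position: [576.0, -152.6, 236.9]
ee_rot: [0.997, 0.005, 0.071, -0.002]
contact_force: [-1.6, 1.1, 3.1]
gripper_width: 10.2
grasp_force: 60.4
```

```bash
python3 rec.py
```

```text
31.4 [ 0.012   0.481  -0.3138 -0.0037 -0.6328  1.571 ] [ 575.9764 -152.6457  236.8818] [ 0.9974  0.0047  0.0715 -0.0016] [-1.6322  1.0955  3.0787]
[[   0.9897    0.0095    0.1426  575.9764]
 [   0.0091   -1.        0.0039 -152.6457]
 [   0.1426   -0.0025   -0.9898  236.8818]
 [   0.        0.        0.        1.    ]]
```

>>> carry_out(
  slide=[
    [0.0007,0,-0.005],
    [0.0014,0,-0.01],
    [0.0028,0,-0.02],
  ],
  roll=[0,0,0],
  claw=[0.004,0.004,0.004],
)

```text
clock: 31.78
position: [575.5, -152.7, 256.3]
ee_rot: [0.998, 0.004, 0.07, -0.002]
contact_force: [0.4, -0.1, -1.6]
gripper_width: 10.3
grasp_force: 59.7
```

>>> carry_out(
  slide=[
    [0.004,0,-0.025],
    [0.007,0,-0.05],
    [0.011,0,-0.075],
    [0.014,0,-0.1],
    [0.014,0,-0.11],
  ],
  roll=[0,0,0,0,0],
  claw=[0.004,0.004,0.004,0.004,0.004],
)

```text
clock: 32.4
position: [574.1, -153.0, 369.7]
ee_rot: [0.997, 0.005, 0.073, -0.002]
contact_force: [-0.4, 0.2, -2.3]
gripper_width: 9.9
grasp_force: 59.7
```

```bash
python3 rec.py; python3 - <<'E'
from h import *
d=shot("wrist"); P=cloud(d)
q=place_of(d,"filter")[:1]; print(q)
d=shot("top"); p=cloud(d).reshape(-1,3)
m=(p[:,2]>18)&(p[:,2]<45)&(p[:,0]>420)&(p[:,0]<740)&(p[:,1]<340)&(p[:,1]>60)
print("tray",m.sum(),cv2.minAreaRect(p[m][:,:2].astype(np.float32)))
d=shot("side"); cv2.imwrite("pics/s4.png",cv2.resize(d["img"][60:285,150:450,::-1],(800,600)))
E
```

```text
32.4 [ 0.0113  0.3318 -0.1667 -0.0028 -0.9263  1.5702] [ 574.1305 -153.0166  369.6537] [ 0.9973  0.0046  0.0729 -0.0016] [-0.3827  0.2287 -2.2989]
[[   0.9893    0.0094    0.1455  574.1305]
 [   0.0089   -1.        0.0039 -153.0166]
 [   0.1455   -0.0026   -0.9894  369.6537]
 [   0.        0.        0.        1.    ]]
[{'at': [253.5, 232.9], 'conf': 0.64}]
tray 2237 ((596.7119750976562, 195.27464294433594), (201.27334594726562, 261.6484680175781), 0.35578566789627075)
```

View pics/s4.png

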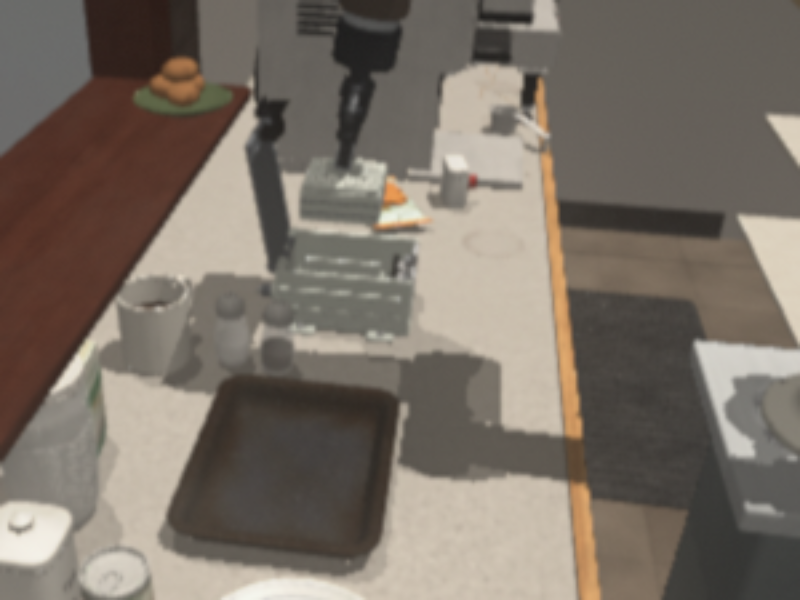

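The side view shows the cassette hanging level above the housing and the cover still open. Carrying it to the tray.

>>> carry_out(
  slide=[
    [0,-0.03,0],
    [0.001,-0.085,0],
    [0.0015,-0.14,0.001],
    [0.002,-0.195,0.001],
    [0.0025,-0.25,0.001],
    [0.003,-0.305,0.001],
    [0.003,-0.338,0.001],
    [0.003,-0.348,0.001],
  ],
  roll=[0,0,0,0,0,0,0,0],
  claw=[0.004,0.004,0.004,0.004,0.004,0.004,0.004,0.004],
)

```text
clock: 33.6
position: [573.6, 197.0, 366.1]
ee_rot: [0.998, 0.006, 0.07, -0.001]
contact_force: [-0.7, -0.2, -1.7]
gripper_width: 10.4
grasp_force: 59.7
```

```bash
python3 rec.py; python3 to.py 573.5 195 240
```

```text
33.6 [ 0.6127  0.3561 -0.1768  0.0975 -0.9238  0.9153] [573.581  197.0187 366.1106] [ 0.9975  0.0058  0.0699 -0.0011] [-0.7035 -0.1996 -1.6544]
[[  0.9902   0.0118   0.1394 573.581 ]
 [  0.0115  -0.9999   0.003  197.0187]
 [  0.1395  -0.0014  -0.9902 366.1106]
 [  0.       0.       0.       1.    ]]
tilt [8.015 0.176]
[-0.018  0.002  0.125]
```

>>> carry_out(
  slide=[
    [-0.004,0.001,0.03],
    [-0.009,0.002,0.065],
    [-0.013,0.002,0.095],
    [-0.016,0.002,0.115],
    [-0.018,0.002,0.125],
    [-0.018,0.002,0.125],
  ],
  roll=[0,0,0,0,0,0],
  claw=[0.004,0.004,0.004,0.004,0.004,0.004],
)

```text
clock: 34.35
position: [573.8, 192.8, 240.7]
ee_rot: [0.998, 0.004, 0.07, -0.001]
contact_force: [0.7, 0.2, -2.2]
gripper_width: 9.9
grasp_force: 59.6
```

>>> carry_out(
  slide=[
    [-0.0005,0,0.003],
    [-0.001,0,0.006],
  ],
  roll=[0,0],
  claw=[0.004,0.004],
)

```text
clock: 34.6
position: [574.0, 193.5, 236.3]
ee_rot: [0.997, 0.004, 0.072, -0.002]
contact_force: [-0.2, 0.4, -2.2]
gripper_width: 9.9
grasp_force: 59.7
```

>>> carry_out(
  slide=[
    [-0.0003,0,0.002],
  ],
  roll=[0],
  claw=[0.004],
)

```text
clock: 34.72
position: [573.7, 193.4, 233.8]
ee_rot: [0.997, 0.005, 0.072, -0.002]
contact_force: [-0.2, -0.3, -2.0]
gripper_width: 10.0
grasp_force: 59.7
```

```bash
python3 rec.py
```

```text
34.725 [ 0.6063  0.4976 -0.3438  0.1352 -0.6133  0.8675] [573.7334 193.4353 233.8273] [ 0.9974  0.0046  0.0715 -0.0019] [-0.209  -0.3441 -2.0335]
[[  0.9897   0.0094   0.1426 573.7334]
 [  0.0088  -1.       0.0045 193.4353]
 [  0.1427  -0.0032  -0.9898 233.8273]
 [  0.       0.       0.       1.    ]]
```

Expected touch is near z=229, so I'll go down in 1.5 mm steps.

>>> carry_out(
  slide=[
    [-0.0002,0,0.0015],
  ],
  roll=[0],
  claw=[0.004],
)

```text
clock: 34.85
position: [573.7, 193.4, 232.1]
ee_rot: [0.997, 0.005, 0.071, -0.002]
contact_force: [0.2, 0.2, -2.3]
gripper_width: 9.8
grasp_force: 59.7
```

>>> carry_out(
  slide=[
    [-0.0002,0,0.0015],
  ],
  roll=[0],
  claw=[0.004],
)

```text
clock: 34.98
position: [573.8, 193.4, 230.5]
ee_rot: [0.997, 0.005, 0.071, -0.002]
contact_force: [0.3, 0.9, -1.3]
gripper_width: 10.2
grasp_force: 59.7
```

>>> carry_out(
  slide=[
    [-0.0002,0,0.001],
  ],
  roll=[0],
  claw=[0.004],
)

```text
clock: 35.1
position: [573.7, 193.4, 229.4]
ee_rot: [0.997, 0.005, 0.071, -0.002]
contact_force: [0.6, -0.6, -2.5]
gripper_width: 9.6
grasp_force: 59.7
```

>>> carry_out(
  slide=[
    [-0.0001,0,0.0008],
  ],
  roll=[0],
  claw=[0.004],
)

```text
clock: 35.22
position: [573.7, 193.5, 228.9]
ee_rot: [0.997, 0.005, 0.071, -0.002]
contact_force: [-2.3, 0.5, 2.7]
gripper_width: 9.8
grasp_force: 60.4
```

>>> carry_out(
  slide=[
    [0,0,0],
    [0,0,0],
    [0,0,0],
    [0,0,0],
    [0,0,0],
  ],
  roll=[0,0,0,0,0],
  claw=[0.016,0.03,0.045,0.06,0.06],
)

```text
clock: 35.85
position: [573.7, 193.4, 228.7]
ee_rot: [0.997, 0.005, 0.071, -0.002]
contact_force: [0.2, -0.5, -0.7]
gripper_width: 60.2
grasp_force: 0.0
```

>>> carry_out(
  slide=[
    [0,0,-0.015],
    [0,0,-0.05],
    [0,0,-0.1],
    [0,0,-0.15],
    [0,0,-0.19],
    [0,0,-0.19],
  ],
  roll=[0,0,0,0,0,0],
  claw=[0.06,0.06,0.06,0.06,0.06,0.06],
)

```text
clock: 36.6
position: [546.6, 192.7, 422.4]
ee_rot: [0.997, 0.005, 0.076, -0.004]
contact_force: [-0.5, 0.6, -1.2]
gripper_width: 59.9
grasp_force: 0.0
```

```bash
python3 rec.py; python3 - <<'E'
from h import *
d=shot("side"); cv2.imwrite("pics/s5.png",cv2.resize(d["img"][60:285,150:450,::-1],(800,600)))
d=shot("wrist"); p=cloud(d).reshape(-1,3)
m=(p[:,2]>44)&(p[:,2]<56)&(abs(p[:,0]-597)<75)&(abs(p[:,1]-195)<75); q=p[m]
A=np.c_[q[:,:2]-q[:,:2].mean(0),np.ones(len(q))]; print("top plane",len(q),np.linalg.lstsq(A,q[:,2],rcond=None)[0],cv2.minAreaRect(q[:,:2].astype(np.float32)))
E
python3 cov2.py
```

```text
36.6 [ 0.6353  0.2652 -0.1611  0.0963 -1.0188  0.8999] [546.5543 192.6761 422.4484] [ 0.9971  0.0048  0.0757 -0.0044] [-0.4584  0.6004 -1.2029]
[[  0.9885   0.0103   0.1508 546.5543]
 [  0.009   -0.9999   0.0095 192.6761]
 [  0.1509  -0.008   -0.9885 422.4484]
 [  0.       0.       0.       1.    ]]
top plane 6130 [-0.    0.   50.26] ((597.176513671875, 194.223876953125), (93.69717407226562, 89.6279296875), 1.4777969121932983)
cover pts 749 angle 1.6464064230744673 x at z 120,250 [682.44 692.29] [ 667.54 -207.9   110.3 ] [706.91 -98.07 270.73]
side 428 [ 666.29 -199.17  115.91] [ 704.58 -100.1   272.2 ] 1.6043098227989019
```

View pics/s5.png

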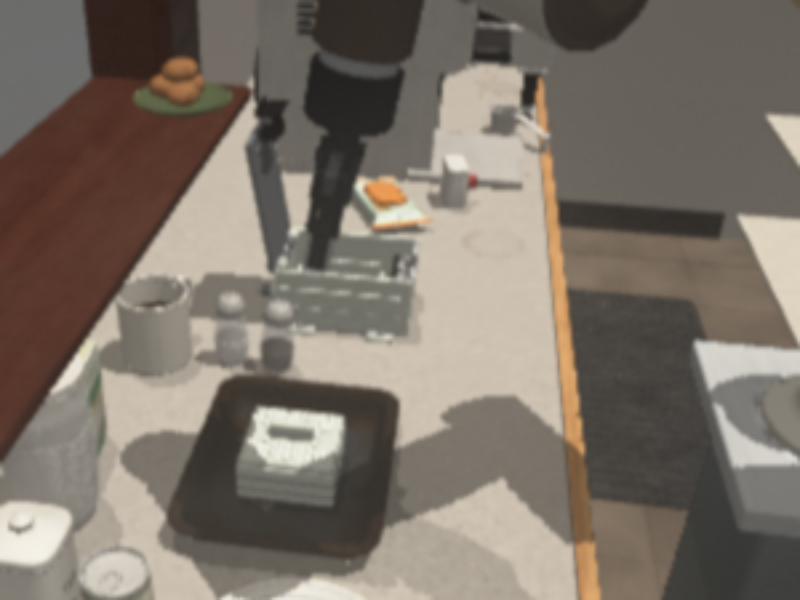

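The picture shows the cassette flat in the middle of the tray at (292,455), top level at z=50. The cover stands open at about 1.6 to 1.65 rad, the shakers and mug are in place, and the arm is clear.

```bash
python3 -c "
from bench import *
print(job_done())"
```

```text
the job is handed in; nothing more can be done
None
```

The job is handed in at about 36.8 s: the cover was pressed and lifted free and stands open at about 1.6 rad, and the cassette sits flat in the tray with the bystanders untouched. The moves had no tilt control, so I got the tilt for the tab by pushing the arm against its reach limits. Two readings during those moves spiked to about 27 N and 53 N; I took them for sudden-stop inertia without confirming it.

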